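# Put out the snack delivery and light the food warmer

## Robot

A 7-joint arm with a two-finger parallel gripper is mounted at the origin on the work surface. World frame = base frame: x ahead of the robot, y to its left, z up, the work surface at z = 0. Lengths are in m, angles in rad, forces in N, time in s.
With the tool pointing down it reaches from about 0.35 to 0.9 m from the base axis. Payload 8.1 kg.
Tool frame: the origin (TCP) lies midway between the tips of the shut fingers; the grasp point (between the pads) lies 19 mm behind it; z points along the fingers, y is the line along which they close (so a half turn about z gives the same grasp; the last joint's range is limited). The gripper opens to 92 mm and grips with 3 to 60 N. Pads are 19 mm wide; open, the fingers measure 130 mm over their backs; the gripper's body (75 mm by 190 mm) begins 47 mm behind the grasp point.
Start: joints at [-1.207, 0.434, 0.025, 1.573, -0.012, 1.134, -0.075], TCP at [0.281, 0.558, 0.227] pointing down, gripper open.
Joint ranges: [-2.62, 2.62], [-0.44, 2.09], [-1.27, 1.32], [0.08, 2.57], [-1.32, 4.46], [0.12, 2], [-2.74, 2.74]. Speed limits (rad/s): [2.22, 2.22, 3.01, 3.01, 3.14, 3.14, 3.14].

## Interface

Orientations are given as a rotation vector (axis times angle).
In Python, from cell import readout, get_image, calibration, ticket gives the robot as it stands. The module is installed in compiled form; this text tells all that it offers.
- The arm moves only by the tool move_arm, never from a script. Its argument "series" is a list of rows, each a list of 6 numbers: the shift along the world's x, y, z as a fraction of full scale, then the turn, a rotation vector about the world's x, y, z as a fraction of full scale. A call has 1 to 5 rows; each row is the pose to reach, as a shift and turn from the pose commanded when the call began; what a row does not reach only later rows make up. Full scale, the value 1, is 0.75 m for a shift and 60 degrees for a turn. A row lasts 1/10 s, in which the tool goes at most 50 mm and 8.59 degrees, less where a joint would pass 70% of its speed; a pose out of reach is approached as far as the arm can. A call with a number of a shift or a turn outside -1 to 1 is refused whole. A call with a gripper value outside its range is refused whole. "claw" is the opening, from -1 (shut) to 1 (fully open), so that 0 is half open, set as the call begins (left out, the last holds). The fingers move at their own pace and stop on an object; "squeeze" is the grip in N (left out, the last holds). Time passes only in rows, so rows that repeat a pose let the fingers close. It gives the time, the measured TCP pose, the force, the opening and the grip force at its end, in the units of the state.
- readout.observe(): the state, without advancing time (a new reading comes with each control period).
- get_image(name): name is "scene" or "top"; returns (picture, depth): 480x640x3 uint8, red, green, blue; 480x640 float32, m along the optical axis (not along the pixel's ray), 0 where there is no reading.
- calibration(name): a dict with "fx", "fy", "cx", "cy" (pixels), "k1" (the pictures are not rectified: a ray, as slopes to the right and down, at radius r is drawn at 1 + k1 r^2 times it, then the intrinsics apply), "view" (4x4, takes a point from world to camera coordinates). Camera axes: x right, y down, z forward; pixel columns grow to the right and rows downward; lengths in m; the calibration is good to about 2 mm. A picture is of the moment at which its call begins. calibration takes no time and is no camera call.
- ticket.sign_off(): hands the job in; it is judged then, once.
The state is a dict: "clock": time; "joints": joint angles; "dq": joint speeds; "joint_efforts": joint torques, N m; "position": TCP position; "ee_rot": TCP orientation; "force": force on the tool from outside, world axes, zero at the start; "ft_torque": the same for the moment, N m; "width": opening from 0.0 (shut) to 1.0 (fully open); "gripper_force": force on a finger pad.
Only numpy, scipy, OpenCV 4.12 (cv2) and the standard library are available. Lean on these libraries where they do the work, as an engineer would, in place of code of your own. Each camera call takes 0.05 s, during which the arm holds its last target. There are 200 camera calls.

## Task

The delivery tray holds a mix of round kachoris and oblong cake bars. Lay every kachori in the pan of the steel food warmer and every cake bar in the open white display tray, then put the lid on the pan, seated flat and square in its recess. Only when the pan is covered, light the warmer: push the knob in, turn it anticlockwise past its safety stop to full flame and keep it pushed in there for three seconds so that the flame safety catches, then let go, leaving it on full; leave the other goods on the counter where they stand.

Things in the scene. Friction and masses are not known exactly. Their poses are not given: they have to be found in the camera images.
- warmer: Gas food warmer, a fixed stainless-steel box on the counter, 290 (x) x 204 (y) x 130 mm high; origin at the middle of its underside, x from the knob to the pan (away from the robot), z up. Its top is a flat deck with a rectangular pan sunk in it and, on the strip of deck nearer the robot, a black knob, 138 mm from the pan's centre.
- pan_floor (a point): Centre of the floor of the warmer's pan, 62 mm above the counter and 38 mm from the box's centre; x as warmer, away from the knob, z up. The pan is open at the top, 152 (x) x 138 (y) mm inside with upright walls, its flange 62 mm above this floor; it takes three kachoris in a row along x.
- lid_seat (a point): Centre of the lid recess, level with the pan's flange, 62 mm above pan_floor and 6 mm below the deck; axes as pan_floor. The recess is 182 (x) x 168 (y) mm, 6 mm deep, so the lid lies in it with 3 mm to spare on each side, its upper face about flush with the deck.
- lid_handle (a point): Centre of the lid's black handle bar. The lid is a loose flat steel plate, 176 (x) x 162 (y) x 5 mm, about 0.35 kg, at first lying on the counter. The bar, 80 (along x) x 12 x 12 mm, stands over its middle on two posts 68 mm apart, its centre 36 mm above the lid's underside, 25 mm free between bar and plate. x along the bar and the lid's longer side, z up. Either way round fits.
- bin_in (a point): Centre of the inner floor of the display tray, a fixed white open tray 134 (x) x 170 (y) x 40 mm high standing on the counter, walls and floor 4 mm; inside 126 x 162 mm; x and y along its sides, z up.
- kachori1_c (a point): Centre of a kachori: a round brown pastry, 44 mm across, 28 mm high, about 35 g, nearly upright sides from 6 to 19 mm up, z up. It starts on the delivery tray. May be absent.
- kachori2_c (a point): Centre of a kachori: a round brown pastry, 44 mm across, 28 mm high, about 35 g, nearly upright sides from 6 to 19 mm up, z up. It starts on the delivery tray. May be absent.
- kachori3_c (a point): Centre of a kachori: a round brown pastry, 44 mm across, 28 mm high, about 35 g, nearly upright sides from 6 to 19 mm up, z up. It starts on the delivery tray. May be absent.
- bar1_c (a point): Centre of a cake bar: an oblong brown block, 76 (x) x 30 (y) x 26 (z) mm with rounded edges, about 40 g. It starts on the delivery tray. May be absent.
- bar2_c (a point): Centre of a cake bar: an oblong brown block, 76 (x) x 30 (y) x 26 (z) mm with rounded edges, about 40 g. It starts on the delivery tray. May be absent.
- bar3_c (a point): Centre of a cake bar: an oblong brown block, 76 (x) x 30 (y) x 26 (z) mm with rounded edges, about 40 g. It starts on the delivery tray. May be absent.
- delivery: The delivery tray, a fixed flat aluminium tray, 276 (x) x 176 (y) mm, floor 3 mm above the counter, rim 6 mm high in all; origin at the middle of its underside.
- knob_grip (a point): On the upright axis of the warmer's knob, at the height to grip: 36 mm above the deck (knob out), 18 mm above the skirt, 12 mm below the bar's top. The knob is a round skirt, 44 mm across, 8 mm high, with a grip bar on it, 42 long x 14 thick x 30 mm high. x runs along the bar (towards the pan when off) and turns with the knob; z up.
- gas_push (a joint): How far the knob is pushed in (down), m: 0 out, 0.008 fully in. A spring returns it: 5 N at first, 9 N fully in.
- gas_knob (a joint): Turn of the knob, rad, growing anticlockwise seen from above: 0 off (white line on the bar at the black dash), 1.5 full flame (line at the black dot) at its end stop. A safety stop blocks it at about 0.2 unless it is pushed in at least 6 mm; past 1.2 it may come out again. Turning takes about 0.05 N m; it stays where it is left.
- tumbler: Bystander, loose: steel drinking cup, 68 mm wide, 85 mm high; origin at the middle of its underside.
- calculator: Bystander, loose: desk calculator, 75 x 120 x 16 mm, lying flat; origin at the middle of its underside.
- cola: Bystander, loose: brown bottle, 62 mm wide, 210 mm high; origin at the middle of its underside.
- pickle: Bystander, loose: glass jar with a yellow lid, 84 mm wide, 120 mm high; origin at the middle of its underside.
- milkcan: Bystander, loose: tin can, 72 mm wide, 100 mm high; origin at the middle of its underside.
- teapack: Bystander, loose: carton, 50 x 85 x 130 mm; origin at the middle of its underside.
- spicejar: Bystander, loose: small glass jar with a white lid, 60 mm wide, 95 mm high; origin at the middle of its underside.
There are look-alikes about, which are no part of the job. Leave any red look-alike of the part that bears bar2_c alone.

How it is judged:
By the outcome, as a careful person would: the job done as asked, in the order asked, and still so for the second after the job is handed in, with the robot touching nothing.
Of kachori1, bar1, kachori2, bar2, kachori3, bar3 only 4 to 6 are there at a start; the rules pass over those that are not, and their reading is None.
At some moment in a run one of kachori1, bar1, kachori2, bar2, kachori3, bar3 may be knocked a few centimetres aside while the robot is not near it.
Once in a run the grip may slacken for a moment while it holds something.
It also fails if it takes over 210 s, if anything falls off the work surface, if the arm or the gripper's body presses on something with over 40 N, if the wrist force passes 120 N, or if a joint passes its speed limit or range.

## Working session

There is one attempt and no reset: what is moved stays moved. The work goes in short steps, Python scripts to look and compute and a tool call to move; the robot and the scene stay as the last step left them, time stands still between calls to the robot, and variables do not carry over. Pictures are saved under pics/ and viewed, at most 14 in all, crops included, and the job is handed in when it is done.

Besides the shell and the picture viewer there is one more tool, called after "Call:" by a JSON object that holds its "op" and its "data". move_arm: Moves the arm, as the interface text tells. Shift numbers are shares of 0.75 m and turn numbers shares of 60 degrees, none past 1 either way. Its arguments: {"type":"object","properties":{"series":{"type":"array"},"claw":{"type":"number"},"squeeze":{"type":"number"}},"required":["series"]}

```bash
mkdir -p pics
cat > h.py <<'E'
import numpy as np, cv2
from cell import readout, get_image, calibration, ticket
def K(c): return np.array([[c["fx"],0,c["cx"]],[0,c["fy"],c["cy"]],[0,0,1.]])
def ray(name,uv):
    c=calibration(name); V=np.array(c["view"]); R,t=V[:3,:3],V[:3,3]
    uv=np.asarray(uv,float).reshape(-1,1,2)
    n=cv2.undistortPoints(uv,K(c),np.array([c["k1"],0,0,0,0.]))[:,0]
    d=np.c_[n,np.ones(len(n))]@R   # R^T d
    return -R.T@t, d
def plane(name,uv,z):
    o,d=ray(name,uv); return o+d*((z-o[2])/d[:,2])[:,None]
def pts(name,depth):
    v,u=np.mgrid[0:480,0:640]; o,d=ray(name,np.c_[u.ravel(),v.ravel()])
    return (o+d*depth.reshape(-1,1)).reshape(480,640,3)
def proj(name,P):
    c=calibration(name); V=np.array(c["view"]); P=np.atleast_2d(P)
    r,_=cv2.Rodrigues(V[:3,:3]); return cv2.projectPoints(P,r,V[:3,3],K(c),np.array([c["k1"],0,0,0,0.]))[0][:,0]
def grab(name,tag):
    im,d=get_image(name); cv2.imwrite(f"pics/{tag}.png",im[:,:,::-1]); np.savez(f"pics/{tag}.npz",im=im,d=d); return im,d
E
python3 - <<'E'
from h import *
for n in("scene","top"):
    grab(n,n+"0"); c=calibration(n); print(n,c["fx"],c["k1"]); print(np.round(np.array(c["view"]),3))
print(readout.observe())
E
```

```text
scene 458.76183026763977 -0.08330059083689072
[[-0.789  0.614  0.016  0.401]
 [ 0.397  0.53  -0.749 -0.124]
 [-0.469 -0.585 -0.662  1.562]
 [ 0.     0.     0.     1.   ]]
top 585.0962605640401 -0.05897442813873004
[[-0.012 -1.     0.007 -0.008]
 [-0.988  0.01  -0.155  0.54 ]
 [ 0.155 -0.009 -0.988  1.433]
 [ 0.     0.     0.     1.   ]]
{'clock': 0.1, 'joints': array([-1.20656113,  0.43515659,  0.02496215,  1.57398291, -0.01159771,
        1.13400163, -0.07512024]), 'dq': array([ 0.00045979, -0.003091  , -0.00033317, -0.00316736,  0.00033469,
        0.0004925 , -0.00090612]), 'joint_efforts': array([ 3.00552718e-03, -6.69123459e+01,  9.87585336e-01, -3.15147614e+01,
       -6.05264632e-02,  3.72595922e-02,  7.45858961e-05]), 'position': array([0.28112837, 0.5577017 , 0.22603025]), 'ee_rot': array([-7.26734784e-01, -3.05617250e+00,  2.18176967e-03]), 'force': array([-0.78545283, -0.21921345,  0.55665564]), 'ft_torque': array([0.02028826, 0.02537719, 0.00986215]), 'gripper_force': 0.0, 'width': 0.9996061889732498}
```

View pics/top0.png

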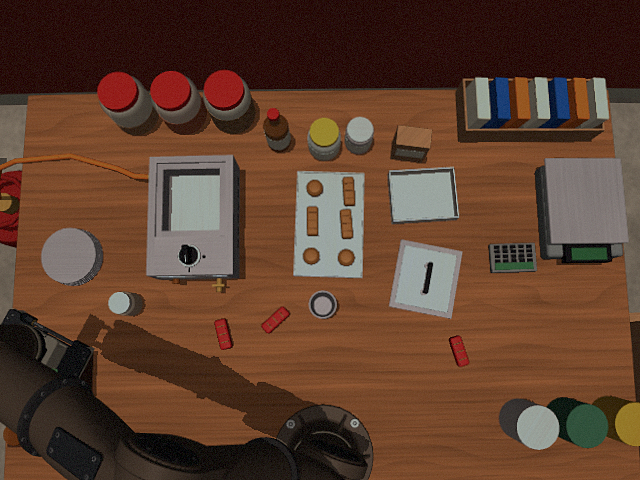

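View pics/scene0.png

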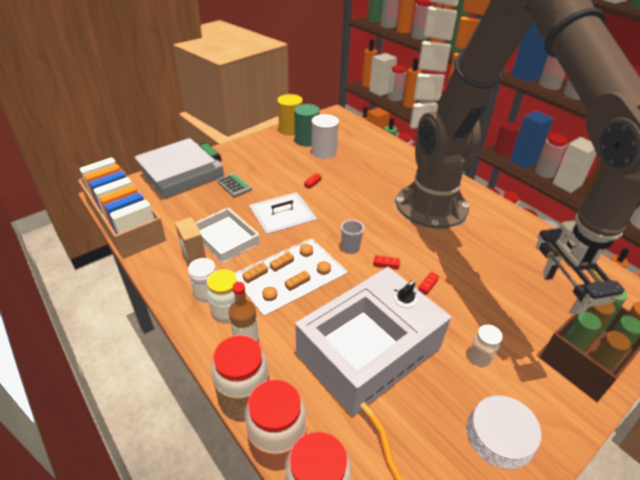

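Top view: the kachoris are at (315,187), (311,256) and (346,257), and the cake bars at (349,191), (312,221) and (347,223). The warmer is at (193,217) with its knob at (188,255), the display tray at (423,194), and the lid at (427,280). The red bars at (223,333), (275,319) and (459,350) are look-alikes, so I'll leave them alone. All six goods are present.

```bash
cat > meas.py <<'E'
from h import *
def goods(im):
    hsv=cv2.cvtColor(im,cv2.COLOR_RGB2HSV)
    m=((hsv[:,:,0]>5)&(hsv[:,:,0]<22)&(hsv[:,:,1]>110)).astype(np.uint8)
    return m
def contours(m,amin):
    cs,_=cv2.findContours(m,cv2.RETR_EXTERNAL,cv2.CHAIN_APPROX_NONE)
    return [c for c in cs if cv2.contourArea(c)>amin]
def rect(name,c,z):
    P=plane(name,c[:,0].astype(float),z)[:,:2]
    r=cv2.minAreaRect((P*1000).astype(np.float32)); return r
E
python3 - <<'E'
from meas import *
z=np.load("pics/top0.npz"); im,d=z["im"],z["d"]
P=pts("top",d)
m=goods(im); roi=np.zeros_like(m); roi[172:276,296:364]=1; m*=roi
for c in contours(m,60):
    mk=np.zeros_like(m); cv2.drawContours(mk,[c],-1,1,-1)
    r=rect("top",c,0.02); print("good",c[:,0].mean(0).round(),np.round(r[0],1),np.round(r[1],1),round(r[2],1),"z",np.percentile(P[mk>0][:,2],[50,90]).round(4))
# handle, lid, trays
hsv=cv2.cvtColor(im,cv2.COLOR_RGB2HSV)
dark=(hsv[:,:,2]<60).astype(np.uint8)
def show(n,m,box,z,amin=80):
    r0=np.zeros_like(m); r0[box[1]:box[3],box[0]:box[2]]=1
    for c in contours(m*r0,amin):
        r=rect("top",c,z); mk=np.zeros_like(m); cv2.drawContours(mk,[c],-1,1,-1)
        print(n,c[:,0].mean(0).round(),np.round(r[0],1),np.round(r[1],1),round(r[2],1),"z",np.percentile(P[mk>0][:,2],[10,50,90]).round(4))
show("handle",dark,(410,255,445,300),0.042,30)
light=((hsv[:,:,1]<70)&(hsv[:,:,2]>80)).astype(np.uint8)
show("lid",light,(380,235,470,322),0.005,500)
show("bin",light,(380,160,470,228),0.040,500)
show("deliv",light,(285,165,372,282),0.006,500)
deck=((P[:,:,2]>0.115)&(P[:,:,2]<0.142)).astype(np.uint8)
show("deck",deck,(140,145,245,285),0.13,500)
rec=((P[:,:,2]>0.03)&(P[:,:,2]<0.09)).astype(np.uint8)
show("panfloor",rec,(160,160,225,240),0.062,500)
show("knobdark",dark,(170,235,210,272),0.138,30)
E
```

```text
good [346. 257.] [489.3 -66.8] [40.8 38.5] 89.4 z [0.0274 0.0331]
good [311. 256.] [495.4  23.5] [38.2 38.5] 89.4 z [0.0276 0.0328]
good [346. 224.] [576.9 -68.4] [76. 28.] 3.8 z [0.0287 0.033 ]
good [312. 221.] [584.8  19. ] [25.8 73.2] 89.5 z [0.0281 0.0331]
good [314. 188.] [673.   11.8] [38.9 40. ] 89.4 z [0.028  0.0331]
good [348. 191.] [662.9 -76.3] [28.6 74.5] 89.4 z [0.029  0.0331]
handle [428. 278.] [ 433.3 -269.2] [12.8 77.5] 78.8 z [0.0377 0.0421 0.0459]
lid [426. 279.] [ 435.4 -270.6] [162.3 177.2] 78.1 z [0.0017 0.006  0.0109]
bin [423. 194.] [ 649.6 -267.2] [135.6 170.7] 3.1 z [0.0003 0.0056 0.0369]
deliv [329. 224.] [580.9 -24.6] [178.  278.1] 87.6 z [-0.0006  0.0048  0.029 ]
deck [191. 216.] [583.9 307.5] [290.4 206.6] 0.4 z [0.0604 0.1254 0.1327]
panfloor [192. 201.] [632.5 319.4] [148.  136.4] 0.5 z [0.0577 0.0619 0.0684]
knobdark [188. 254.] [485.4 309.5] [42.7 42.2] 70.8 z [0.1451 0.1555 0.1785]
```

Run:
```python
from h import *
z=np.load("pics/top0.npz"); im=z["im"]
a=cv2.resize(im[145:290,140:245],None,fx=4,fy=4,interpolation=cv2.INTER_CUBIC)
b=cv2.resize(im[235:322,380:470],None,fx=4,fy=4,interpolation=cv2.INTER_CUBIC)
c=np.zeros((580,420+360,3),np.uint8); c[:a.shape[0],:a.shape[1]]=a; c[:b.shape[0],420:420+b.shape[1]]=b
cv2.imwrite("pics/crop1.png",c[:,:,::-1])
```

```text
(no output)
```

View pics/crop1.png

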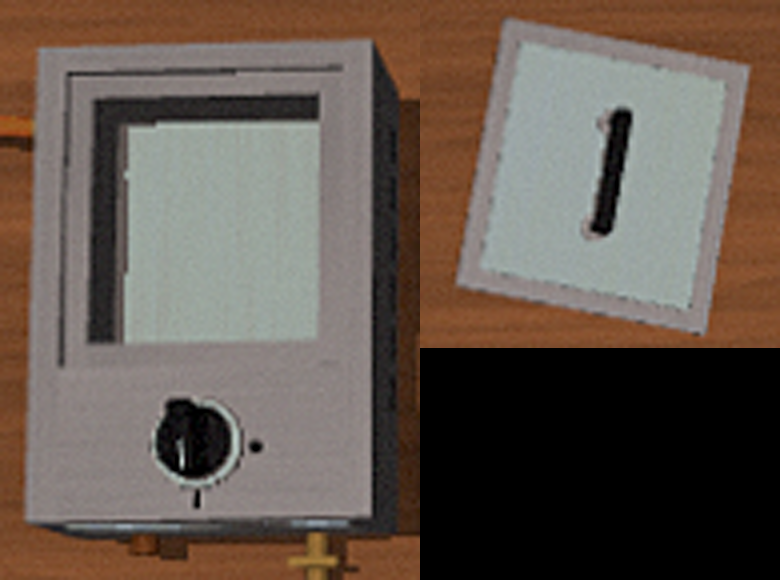

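The crop shows the knob's white line at the dash (off) and the dot on its right, so anticlockwise is right. The black bar handle is on the lid. All sizes match the description. I'll set out and refine the warmer's outline on the way.

Call:
{"op": "move_arm", "data": {"series": [[0.0713,-0.178,0,0,0,-0.6375],[0.0713,-0.178,0,0,0,-0.6375],[0.0713,-0.178,0,0,0,-0.6375],[0.0713,-0.178,0,0,0,-0.6375],[0.0713,-0.178,0,0,0,-0.6375]], "claw": 0.4, "squeeze": 12}}

```text
clock: 0.6
position: [0.3356, 0.4229, 0.2268]
ee_rot: [1.699, 2.642, -0.0]
force: [-0.1, 0.8, -0.9]
width: 0.703
gripper_force: 0.0
```

Call:
{"op": "move_arm", "data": {"series": [[0.0713,-0.178,0,0,0,-0.6375],[0.0713,-0.178,0,0,0,-0.6375],[0.0713,-0.178,0,0,0,-0.6375],[0.0713,-0.178,0,0,0,-0.6375],[0.0713,-0.178,0,0,0,-0.6375]]}}

```text
clock: 1.1
position: [0.3887, 0.2894, 0.2267]
ee_rot: [2.472, 1.939, -0.0]
force: [-0.2, 0.8, 1.0]
width: 0.7
gripper_force: 0.0
```

Call:
{"op": "move_arm", "data": {"series": [[0.0713,-0.178,0,0,0,-0.6375],[0.0713,-0.178,0,0,0,-0.6375],[0.0713,-0.178,0,0,0,-0.6375],[0.0713,-0.178,0,0,0,-0.6375],[0.0713,-0.178,0,0,0,-0.6375]]}}

```text
clock: 1.6
position: [0.442, 0.1559, 0.2267]
ee_rot: [2.971, 1.022, -0.0]
force: [-0.4, 1.2, 0.7]
width: 0.7
gripper_force: 0.0
```

Call:
{"op": "move_arm", "data": {"series": [[0.0713,-0.178,0,0,0,-0.6375],[0.0713,-0.178,0,0,0,-0.6375],[0.0713,-0.178,0,0,0,-0.6375],[0.0713,-0.178,0,0,0,-0.6375],[0.0713,-0.178,0,0,0,-0.6375]]}}

```text
clock: 2.1
position: [0.4953, 0.0222, 0.2266]
ee_rot: [3.141, -0.008, -0.001]
force: [-0.3, 0.4, -0.2]
width: 0.697
gripper_force: 0.0
```

```bash
cat >> h.py <<'E'
from scipy.spatial.transform import Rotation as Rn
def st():
    s=readout.observe(); R=Rn.from_rotvec(s["ee_rot"]).as_matrix()
    print("t %.1f"%s["clock"],"pos",np.round(s["position"]*1000,1),"yaw(close) %.1f"%np.degrees(np.arctan2(R[1,1],R[0,1])),"z",np.round(R[:,2],3),"j",np.round(s["joints"],2),"F",np.round(s["force"],1),"w %.0fmm gf %.1f"%(s["width"]*92,s["gripper_force"]))
    return s
E
python3 - <<'E'
from meas import *
st()
z=np.load("pics/top0.npz"); im,d=z["im"],z["d"]; P=pts("top",d)
for n,u in dict(cola=(279,143),pickle=(325,150),spice=(360,148),tea=(408,158),tumbler=(322,312)).items(): print(n,plane("top",[u],0.0)[0,:2].round(3))
deck=((P[:,:,2]>0.115)&(P[:,:,2]<0.142)).astype(np.uint8); deck[:145]=0;deck[285:]=0;deck[:,:140]=0;deck[:,245:]=0
c=max(contours(deck,500),key=cv2.contourArea); Q=plane("top",c[:,0].astype(float),0.13)[:,:2]*1000
for n,s in dict(L=(Q[:,1]>395)&(abs(Q[:,0]-584)<120),R=(Q[:,1]<220)&(abs(Q[:,0]-584)<120),T=(Q[:,0]>715)&(abs(Q[:,1]-307)<80),B=(Q[:,0]<455)&(abs(Q[:,1]-307)<80)).items():
    v=cv2.fitLine(Q[s].astype(np.float32),cv2.DIST_HUBER,0,.01,.01).ravel(); print(n,v[2:].round(1),"ang %.2f"%np.degrees(np.arctan2(v[1],v[0])))
E
```

```text
t 2.1 pos [495.3  22.2 226.6] yaw(close) -90.3 z [-0.    -0.001 -1.   ] j [-0.76  0.26  0.76  1.92 -0.2   1.04 -1.49] F [-0.3  0.4 -0.2] w 64mm gf 0.0
cola [0.801 0.105]
pickle [ 0.78  -0.017]
spice [ 0.785 -0.11 ]
tea [ 0.756 -0.237]
tumbler [ 0.353 -0.004]
L [601.6 409.4] ang 0.59
R [593.4 205.9] ang 0.77
T [727.9 306.9] ang 89.25
B [440.  295.9] ang -89.30
```

Call:
{"op": "move_arm", "data": {"series": [[0,0.002,-0.065,0,0,0],[0,0.002,-0.13,0,0,0],[0,0.002,-0.195,0,0,0],[0,0.002,-0.26,0,0,0],[0,0.002,-0.291,0,0,0]]}}

```text
clock: 2.6
position: [0.4926, 0.0254, 0.0048]
ee_rot: [3.14, 0.007, -0.008]
force: [0.3, 0.5, -0.2]
width: 0.696
gripper_force: 0.0
```

Call:
{"op": "move_arm", "data": {"series": [[0,0,0,0,0,0],[0,0,0,0,0,0],[0,0,0,0,0,0],[0,0,0,0,0,0],[0,0,0,0,0,0]], "claw": -1, "squeeze": 15}}

```text
clock: 3.1
position: [0.4956, 0.0259, 0.0091]
ee_rot: [-3.141, -0.007, -0.002]
force: [-0.1, 0.2, -0.6]
width: 0.465
gripper_force: 15.0
```

Call:
{"op": "move_arm", "data": {"series": [[0,0,0.03,0,0,0],[0,0,0.09,0,0,0],[0,0,0.155,0,0,0],[0,0,0.22,0,0,0],[0,0,0.28,0,0,0]]}}

```text
clock: 3.6
position: [0.4949, 0.0254, 0.221]
ee_rot: [-3.141, -0.006, -0.001]
force: [0.4, 0.8, -0.0]
width: 0.466
gripper_force: 15.0
```

```bash
python3 -c "
from h import *
st()"
```

```text
t 3.6 pos [494.9  25.4 221. ] yaw(close) -89.8 z [ 0.001  0.    -1.   ] j [-0.78  0.27  0.79  1.93 -0.22  1.03 -1.47] F [ 0.4  0.8 -0. ] w 43mm gf 15.0
```

Call:
{"op": "move_arm", "data": {"series": [[0.03,0.048,0,0,0,0],[0.06,0.096,0,0,0,0],[0.09,0.146,0,0,0,0],[0.116,0.1884,0,0,0,0]]}}

```text
clock: 4.0
position: [0.5828, 0.1696, 0.219]
ee_rot: [-3.14, -0.009, -0.001]
force: [1.1, -0.1, -0.2]
width: 0.462
gripper_force: 15.0
```

Call:
{"op": "move_arm", "data": {"series": [[0.03,0.048,0,0,0,0],[0.06,0.096,0,0,0,0],[0.09,0.146,0,0,0,0],[0.116,0.1884,0,0,0,0],[0.116,0.1884,0,0,0,0]]}}

```text
clock: 4.5
position: [0.6693, 0.3148, 0.217]
ee_rot: [-3.14, -0.018, 0.001]
force: [-0.7, -0.1, -0.7]
width: 0.465
gripper_force: 15.0
```

```bash
python3 -c "
from h import *
st()"
```

```text
t 4.5 pos [669.3 314.8 217. ] yaw(close) -89.4 z [-0.001  0.002 -1.   ] j [-0.86  0.7   0.67  1.29 -0.43  1.29 -1.75] F [-0.7 -0.1 -0.7] w 43mm gf 15.0
```

Call:
{"op": "move_arm", "data": {"series": [[0,0,-0.02,0,0,0],[0,0,-0.05,0,0,0],[0,0,-0.08,0,0,0]]}}

```text
clock: 4.8
position: [0.6688, 0.3064, 0.1576]
ee_rot: [3.141, 0.004, 0.0]
force: [0.5, 0.2, -0.9]
width: 0.463
gripper_force: 15.0
```

```bash
python3 -c "
from h import *
st()"
```

```text
t 4.8 pos [668.8 306.4 157.6] yaw(close) -89.9 z [ 0. -0. -1.] j [-0.86  0.74  0.65  1.38 -0.46  1.18 -1.73] F [ 0.5  0.2 -0.9] w 43mm gf 15.0
```

Call:
{"op": "move_arm", "data": {"series": [[0,0,-0.05,0,0,0],[0,0,-0.09,0,0,0],[0,0,-0.11,0,0,0],[0,0,-0.116,0,0,0],[0,0,-0.116,0,0,0]]}}

```text
clock: 5.3
position: [0.6693, 0.3076, 0.0718]
ee_rot: [3.141, 0.006, 0.0]
force: [-0.3, -0.3, 0.1]
width: 0.465
gripper_force: 15.0
```

Call:
{"op": "move_arm", "data": {"series": [[0,0,0,0,0,0],[0,0,0,0,0,0],[0,0,0,0,0,0]], "claw": 0.4}}

```text
clock: 5.6
position: [0.6699, 0.3084, 0.0728]
ee_rot: [-3.141, -0.007, -0.003]
force: [-0.5, 0.1, -0.1]
width: 0.672
gripper_force: 0.0
```

Call:
{"op": "move_arm", "data": {"series": [[0,0,0.03,0,0,0],[0,0,0.08,0,0,0],[0,0,0.14,0,0,0],[0,0,0.18,0,0,0],[0,0,0.2,0,0,0]]}}

```text
clock: 6.1
position: [0.6706, 0.3083, 0.2258]
ee_rot: [-3.14, -0.007, -0.008]
force: [-0.1, 0.8, 0.4]
width: 0.699
gripper_force: 0.0
```

Call:
{"op": "move_arm", "data": {"series": [[-0.025,-0.055,0,0,0,0],[-0.05,-0.11,0,0,0,0],[-0.08,-0.17,0,0,0,0],[-0.1,-0.22,0,0,0,0],[-0.12,-0.25,0,0,0,0]]}}

```text
clock: 6.6
position: [0.5779, 0.1169, 0.2214]
ee_rot: [3.141, 0.001, -0.001]
force: [0.2, 0.3, -0.3]
width: 0.701
gripper_force: 0.0
```

Call:
{"op": "move_arm", "data": {"series": [[-0.025,-0.055,0,0,0,0],[-0.05,-0.11,0,0,0,0],[-0.08,-0.17,0,0,0,0],[-0.1,-0.22,0,0,0,0],[-0.12,-0.25,0,0,0,0]]}}

```text
clock: 7.1
position: [0.4876, -0.0699, 0.2215]
ee_rot: [3.141, 0.002, 0.0]
force: [-0.2, -0.2, 0.6]
width: 0.7
gripper_force: 0.0
```

```bash
cat > look.py <<'E'
from meas import *
import sys
def look(tag):
    im,d=grab("top",tag); P=pts("top",d)
    m=goods(im); m=m*(P[:,:,2]<0.1).astype(np.uint8)
    roi=np.zeros_like(m); roi[155:300,150:470]=1
    for c in contours(m*roi,60):
        if cv2.contourArea(c)>900: continue
        mk=np.zeros_like(m); cv2.drawContours(mk,[c],-1,1,-1); z=np.percentile(P[mk>0][:,2],90); zz=z-0.012
        r=rect("top",c,zz); (w,h),a=r[1],r[2]
        if min(w,h)<18: continue
        if h>w: a-=90
        print("good px",c[:,0].mean(0).round(),"xy",np.round(r[0],1),"size",np.round(r[1],1),"long %.1f"%a,"ztop %.3f"%z)
if __name__=="__main__": st(); look(sys.argv[1])
E
python3 look.py t1
```

```text
t 7.1 pos [487.6 -69.9 221.5] yaw(close) -89.9 z [ 0. -0. -1.] j [-0.61  0.27  0.81  1.94 -0.22  1.03 -1.27] F [-0.2 -0.2  0.6] w 64mm gf 0.0
good px [386. 279.] xy [ 437.4 -169.7] size [ 36.8 115.4] long -11.6 ztop 0.005
good px [310. 219.] xy [586.1  18.9] size [25.8 70.6] long -0.4 ztop 0.032
good px [314. 188.] xy [672.9  11.8] size [38.9 39.9] long -0.6 ztop 0.032
good px [197. 185.] xy [668.3 305.7] size [42.  40.6] long 46.0 ztop 0.091
```

Call:
{"op": "move_arm", "data": {"series": [[0.001,0.002,-0.065,0,0,0],[0.001,0.002,-0.13,0,0,0],[0.001,0.002,-0.19,0,0,0],[0.001,0.002,-0.25,0,0,0],[0.001,0.002,-0.275,0,0,0]]}}

```text
clock: 7.65
position: [0.4874, -0.0648, 0.0115]
ee_rot: [3.141, 0.007, -0.008]
force: [0.2, -0.8, 0.8]
width: 0.697
gripper_force: 0.0
```

Call:
{"op": "move_arm", "data": {"series": [[0,0,-0.008,0,0,0],[0,0,-0.008,0,0,0]]}}

```text
clock: 7.85
position: [0.4896, -0.0653, 0.0088]
ee_rot: [3.141, 0.007, -0.002]
force: [0.5, 0.1, -0.1]
width: 0.697
gripper_force: 0.0
```

Call:
{"op": "move_arm", "data": {"series": [[0,0,0,0,0,0],[0,0,0,0,0,0],[0,0,0,0,0,0],[0,0,0,0,0,0]], "claw": -1}}

```text
clock: 8.25
position: [0.4907, -0.0651, 0.0101]
ee_rot: [-3.141, -0.007, -0.003]
force: [-1.2, 1.3, 8.3]
width: 0.462
gripper_force: 15.0
```

Call:
{"op": "move_arm", "data": {"series": [[0,0,0.03,0,0,0],[0,0,0.09,0,0,0],[0,0,0.155,0,0,0],[0,0,0.22,0,0,0],[0,0,0.28,0,0,0]]}}

```text
clock: 8.75
position: [0.4896, -0.0655, 0.2216]
ee_rot: [-3.142, -0.006, -0.001]
force: [2.1, 1.1, 0.3]
width: 0.468
gripper_force: 15.0
```

```bash
python3 -c "
from h import *
st()"
```

```text
t 8.8 pos [489.6 -65.5 221.6] yaw(close) -89.8 z [ 0.001  0.    -1.   ] j [-0.64  0.27  0.84  1.94 -0.24  1.03 -1.26] F [2.1 1.1 0.3] w 43mm gf 15.0
```

Call:
{"op": "move_arm", "data": {"series": [[0.018,0.055,0,0,0,0],[0.037,0.11,0,0,0,0],[0.057,0.165,0,0,0,0],[0.075,0.215,0,0,0,0],[0.088,0.249,0,0,0,0]]}}

```text
clock: 9.25
position: [0.5562, 0.1251, 0.2193]
ee_rot: [-3.141, -0.012, -0.0]
force: [0.5, -0.5, -0.4]
width: 0.465
gripper_force: 15.0
```

Call:
{"op": "move_arm", "data": {"series": [[0.018,0.055,0,0,0,0],[0.037,0.11,0,0,0,0],[0.057,0.165,0,0,0,0],[0.075,0.215,0,0,0,0],[0.088,0.249,0,0,0,0]]}}

```text
clock: 9.75
position: [0.6217, 0.312, 0.2189]
ee_rot: [-3.141, -0.012, 0.001]
force: [-0.5, -0.2, 0.1]
width: 0.467
gripper_force: 15.0
```

Call:
{"op": "move_arm", "data": {"series": [[0,0,-0.02,0,0,0],[0,0,-0.06,0,0,0],[0,0,-0.09,0,0,0]]}}

```text
clock: 10.05
position: [0.6212, 0.3075, 0.1502]
ee_rot: [3.141, 0.006, -0.001]
force: [-0.2, -0.5, 0.0]
width: 0.468
gripper_force: 15.0
```

```bash
python3 -c "
from h import *
st()"
```

```text
t 10.1 pos [621.2 307.5 150.2] yaw(close) -89.8 z [-0.001 -0.001 -1.   ] j [-0.93  0.68  0.68  1.51 -0.46  1.11 -1.73] F [-0.2 -0.5  0. ] w 43mm gf 15.0
```

Call:
{"op": "move_arm", "data": {"series": [[0,0,-0.05,0,0,0],[0,0,-0.09,0,0,0],[0,0,-0.102,0,0,0],[0,0,-0.106,0,0,0],[0,0,-0.106,0,0,0]]}}

```text
clock: 10.55
position: [0.6226, 0.308, 0.0733]
ee_rot: [-3.141, -0.006, -0.002]
force: [-0.7, 0.7, -1.0]
width: 0.465
gripper_force: 15.0
```

Call:
{"op": "move_arm", "data": {"series": [[0,0,0,0,0,0],[0,0,0,0,0,0],[0,0,0,0,0,0]], "claw": 0.4}}

```text
clock: 10.85
position: [0.6225, 0.3085, 0.0733]
ee_rot: [-3.141, -0.007, -0.002]
force: [0.2, 0.4, 1.2]
width: 0.671
gripper_force: 0.0
```

Call:
{"op": "move_arm", "data": {"series": [[0,0,0.03,0,0,0],[0,0,0.08,0,0,0],[0,0,0.14,0,0,0],[0,0,0.18,0,0,0],[0,0,0.2,0,0,0]]}}

```text
clock: 11.35
position: [0.6233, 0.3084, 0.2262]
ee_rot: [-3.139, -0.007, -0.007]
force: [0.1, -0.9, -0.3]
width: 0.699
gripper_force: 0.0
```

Call:
{"op": "move_arm", "data": {"series": [[0.008,-0.045,0,0,0,0],[0.016,-0.09,0,0,0,0],[0.024,-0.135,0,0,0,0],[0.032,-0.18,0,0,0,0],[0.0347,-0.1975,0,0,0,0]]}}

```text
clock: 11.85
position: [0.6482, 0.1553, 0.2222]
ee_rot: [3.14, -0.001, -0.0]
force: [0.6, -0.1, 0.3]
width: 0.698
gripper_force: 0.0
```

Call:
{"op": "move_arm", "data": {"series": [[0.008,-0.045,0,0,0,0],[0.016,-0.09,0,0,0,0],[0.024,-0.135,0,0,0,0],[0.032,-0.18,0,0,0,0],[0.0347,-0.1975,0,0,0,0]]}}

```text
clock: 12.35
position: [0.6739, 0.008, 0.2221]
ee_rot: [3.14, 0.001, -0.0]
force: [0.4, -0.3, 0.2]
width: 0.7
gripper_force: 0.0
```

```bash
python3 look.py t2; python3 -c "
from h import *
im,d=grab('scene','s2')"
```

```text
t 12.3 pos [673.9   8.  222.1] yaw(close) -90.0 z [-0.    -0.002 -1.   ] j [-0.52  0.59  0.72  1.49 -0.4   1.22 -1.32] F [ 0.4 -0.3  0.2] w 64mm gf 0.0
good px [346. 224.] xy [576.7 -68. ] size [76.1 28.4] long 3.6 ztop 0.033
good px [196. 203.] xy [622.1 305.7] size [43.1 40.1] long 57.7 ztop 0.091
good px [348. 191.] xy [662.7 -76.2] size [28.5 74.4] long -0.6 ztop 0.033
good px [196. 185.] xy [669.6 306. ] size [43.  38.5] long 89.3 ztop 0.090
good px [247. 176.] xy [699.8 186.9] size [ 80.2 141.7] long -0.7 ztop 0.004
```

View pics/s2.png

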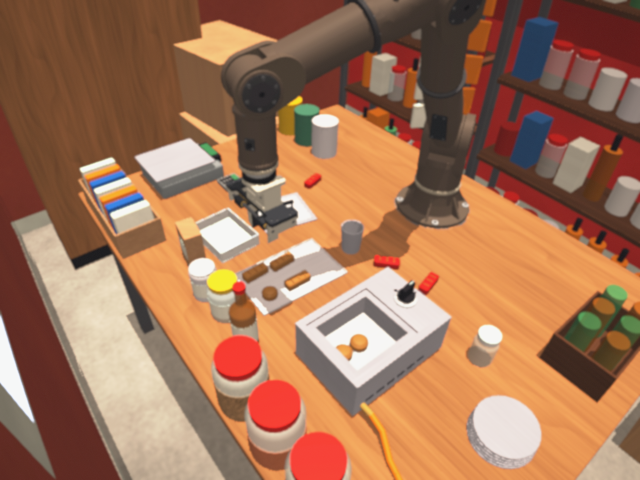

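The scene view shows two kachoris in the pan at (345,350). The third is still on the tray at (270,293), with the gripper above it. I'll pick it now.

Call:
{"op": "move_arm", "data": {"series": [[-0.001,0.001,-0.065,0,0,0],[-0.001,0.001,-0.13,0,0,0],[-0.001,0.001,-0.19,0,0,0],[-0.001,0.001,-0.25,0,0,0],[-0.001,0.001,-0.275,0,0,0]]}}

```text
clock: 12.95
position: [0.6702, 0.0167, 0.0109]
ee_rot: [-3.14, -0.012, 0.01]
force: [-0.5, 0.6, 0.6]
width: 0.702
gripper_force: 0.0
```

Call:
{"op": "move_arm", "data": {"series": [[0,0,-0.009,0,0,0],[0,0,-0.009,0,0,0]]}}

```text
clock: 13.15
position: [0.6729, 0.0148, 0.0085]
ee_rot: [-3.141, -0.01, 0.002]
force: [-0.1, -0.4, 0.7]
width: 0.702
gripper_force: 0.0
```

Call:
{"op": "move_arm", "data": {"series": [[0,0,0,0,0,0],[0,0,0,0,0,0],[0,0,0,0,0,0],[0,0,0,0,0,0]], "claw": -1}}

```text
clock: 13.55
position: [0.674, 0.0129, 0.0105]
ee_rot: [-3.141, -0.007, -0.003]
force: [-0.4, 0.2, 6.1]
width: 0.467
gripper_force: 15.0
```

Call:
{"op": "move_arm", "data": {"series": [[0,0,0.03,0,0,0],[0,0,0.09,0,0,0],[0,0,0.155,0,0,0],[0,0,0.22,0,0,0],[0,0,0.28,0,0,0]]}}

```text
clock: 14.05
position: [0.6731, 0.0124, 0.222]
ee_rot: [3.142, 0.006, 0.002]
force: [1.2, 0.5, -0.6]
width: 0.466
gripper_force: 15.0
```

```bash
python3 -c "
from h import *
st()"
```

```text
t 14.1 pos [673.1  12.4 222. ] yaw(close) -89.8 z [ 0.001 -0.    -1.   ] j [-0.53  0.59  0.72  1.49 -0.4   1.21 -1.32] F [ 1.2  0.5 -0.6] w 43mm gf 15.0
```

Call:
{"op": "move_arm", "data": {"series": [[-0.015,0.045,0,0,0,0],[-0.03,0.09,0,0,0,0],[-0.045,0.135,0,0,0,0],[-0.06,0.18,0,0,0,0],[-0.066,0.197,0,0,0,0]]}}

```text
clock: 14.55
position: [0.6222, 0.1653, 0.2191]
ee_rot: [-3.139, -0.015, 0.002]
force: [-0.3, -0.2, -1.0]
width: 0.461
gripper_force: 15.0
```

Call:
{"op": "move_arm", "data": {"series": [[-0.015,0.045,0,0,0,0],[-0.03,0.09,0,0,0,0],[-0.045,0.135,0,0,0,0],[-0.06,0.18,0,0,0,0],[-0.066,0.197,0,0,0,0]]}}

```text
clock: 15.05
position: [0.5725, 0.3124, 0.219]
ee_rot: [-3.14, -0.014, 0.002]
force: [0.1, 0.2, 0.3]
width: 0.463
gripper_force: 15.0
```

Call:
{"op": "move_arm", "data": {"series": [[0,0,-0.02,0,0,0],[0,0,-0.06,0,0,0],[0,0,-0.09,0,0,0],[0,0,-0.09,0,0,0]]}}

```text
clock: 15.45
position: [0.5729, 0.3049, 0.1481]
ee_rot: [3.137, 0.002, -0.007]
force: [-0.5, -0.1, -0.3]
width: 0.46
gripper_force: 15.0
```

```bash
python3 -c "
from h import *
st()"
```

```text
t 15.4 pos [572.9 304.9 148.1] yaw(close) -89.9 z [-0.005 -0.004 -1.   ] j [-1.    0.62  0.69  1.64 -0.43  1.05 -1.76] F [-0.5 -0.1 -0.3] w 42mm gf 15.0
```

Call:
{"op": "move_arm", "data": {"series": [[0,0,-0.05,0,0,0],[0,0,-0.09,0,0,0],[0,0,-0.102,0,0,0],[0,0,-0.106,0,0,0],[0,0,-0.106,0,0,0]]}}

```text
clock: 15.95
position: [0.5753, 0.3078, 0.0735]
ee_rot: [-3.141, -0.005, -0.002]
force: [0.9, 0.5, -0.5]
width: 0.464
gripper_force: 15.0
```

Call:
{"op": "move_arm", "data": {"series": [[0,0,0,0,0,0],[0,0,0,0,0,0],[0,0,0,0,0,0]], "claw": 0.4}}

```text
clock: 16.25
position: [0.5748, 0.3085, 0.0732]
ee_rot: [-3.141, -0.007, -0.002]
force: [0.5, 0.2, 0.0]
width: 0.666
gripper_force: 0.0
```

Call:
{"op": "move_arm", "data": {"series": [[0,0,0.03,0,0,0],[0,0,0.08,0,0,0],[0,0,0.14,0,0,0],[0,0,0.18,0,0,0],[0,0,0.2,0,0,0]]}}

```text
clock: 16.75
position: [0.5755, 0.3085, 0.2259]
ee_rot: [-3.139, -0.007, -0.006]
force: [0.2, -1.1, 0.6]
width: 0.701
gripper_force: 0.0
```

Call:
{"op": "move_arm", "data": {"series": [[0.002,-0.045,0,0,0,0],[0.004,-0.09,0,0,0,0],[0.006,-0.135,0,0,0,0],[0.008,-0.18,0,0,0,0],[0.008,-0.193,0,0,0,0]]}}

```text
clock: 17.25
position: [0.5801, 0.1586, 0.2222]
ee_rot: [3.14, -0.001, -0.0]
force: [0.2, 0.3, -0.6]
width: 0.704
gripper_force: 0.0
```

```bash
python3 look.py t3
```

```text
t 17.2 pos [580.1 158.6 222.2] yaw(close) -90.1 z [-0.    -0.002 -1.   ] j [-0.87  0.47  0.75  1.68 -0.35  1.13 -1.59] F [ 0.2  0.3 -0.6] w 65mm gf 0.0
good px [158. 289.] xy [418.4 417.1] size [58.4 44.3] long 1.6 ztop 0.004
```

Call:
{"op": "move_arm", "data": {"series": [[0.002,-0.045,0,0,0,0],[0.004,-0.09,0,0,0,0],[0.006,-0.135,0,0,0,0],[0.008,-0.18,0,0,0,0],[0.008,-0.188,0,0,0,0]]}}

```text
clock: 17.8
position: [0.5862, 0.0188, 0.2223]
ee_rot: [3.14, 0.0, 0.0]
force: [-0.0, 0.2, 0.2]
width: 0.702
gripper_force: 0.0
```

```bash
python3 look.py t4; python3 -c "
from meas import *
im,d=grab('scene','s4'); P=pts('scene',d)
m=goods(im)*(P[:,:,2]<0.1).astype(np.uint8); roi=np.zeros_like(m); roi[230:310,230:350]=1
for c in contours(m*roi,40):
    mk=np.zeros_like(m); cv2.drawContours(mk,[c],-1,1,-1); Q=P[mk>0]; Q=Q[Q[:,2]>0.022]; print(c[:,0].mean(0).round(),len(Q),np.round((Q[:,:2].min(0)+Q[:,:2].max(0))/2,3),np.ptp(Q,axis=0).round(3))
"
```

```text
t 17.8 pos [586.2  18.8 222.3] yaw(close) -90.0 z [ 0.    -0.001 -1.   ] j [-0.66  0.44  0.77  1.72 -0.34  1.12 -1.36] F [-0.   0.2  0.2] w 65mm gf 0.0
good px [195. 222.] xy [575.6 306.1] size [42.5 37.7] long 89.4 ztop 0.091
good px [346. 224.] xy [576.1 -68.2] size [73.3 28.3] long 3.4 ztop 0.034
good px [196. 203.] xy [623.5 306.1] size [43.4 39.9] long 1.3 ztop 0.091
good px [197. 185.] xy [669.7 306. ] size [43.  38.5] long 89.3 ztop 0.090
[297. 280.] 198 [0.59  0.025] [0.071 0.032 0.01 ]
[255. 272.] 199 [ 0.664 -0.07 ] [0.072 0.03  0.011]
[281. 261.] 168 [0.822 0.329] [0.552 0.808 0.913]
[301. 263.] 18 [0.745 0.356] [0.705 0.754 0.88 ]
```

All three kachoris are in the pan, in a row at x = 576, 623 and 670. Next are the bars.

Call:
{"op": "move_arm", "data": {"series": [[0,0,-0.065,0,0,0],[0,0,-0.13,0,0,0],[0,0,-0.19,0,0,0],[0,0,-0.25,0,0,0],[0,0,-0.275,0,0,0]]}}

```text
clock: 18.4
position: [0.5836, 0.0258, 0.0114]
ee_rot: [-3.141, -0.012, 0.01]
force: [0.1, -0.5, 0.9]
width: 0.698
gripper_force: 0.0
```

Call:
{"op": "move_arm", "data": {"series": [[0,-0.001,-0.009,0,0,0],[0,-0.001,-0.009,0,0,0]]}}

```text
clock: 18.6
position: [0.586, 0.0233, 0.0085]
ee_rot: [-3.141, -0.01, 0.002]
force: [-0.3, 0.4, -0.3]
width: 0.697
gripper_force: 0.0
```

Call:
{"op": "move_arm", "data": {"series": [[0,0,0,0,0,0],[0,0,0,0,0,0],[0,0,0,0,0,0],[0,0,0,0,0,0],[0,0,0,0,0,0]], "claw": -1}}

```text
clock: 19.1
position: [0.5865, 0.0218, 0.0097]
ee_rot: [-3.141, -0.007, -0.001]
force: [-0.7, 1.1, 3.8]
width: 0.328
gripper_force: 15.0
```

Call:
{"op": "move_arm", "data": {"series": [[0,0,0.03,0,0,0],[0,0,0.09,0,0,0],[0,0,0.14,0,0,0],[0,0,0.18,0,0,0],[0,0,0.2,0,0,0]]}}

```text
clock: 19.6
position: [0.5873, 0.0215, 0.162]
ee_rot: [-3.141, -0.006, -0.005]
force: [0.3, -0.2, -0.1]
width: 0.331
gripper_force: 15.0
```

```bash
python3 -c "
from h import *
st()"
```

```text
t 19.6 pos [587.3  21.5 162. ] yaw(close) -89.8 z [ 0.003  0.001 -1.   ] j [-0.63  0.51  0.73  1.79 -0.4   0.99 -1.3 ] F [ 0.3 -0.2 -0.1] w 30mm gf 15.0
```

Call:
{"op": "move_arm", "data": {"series": [[0.017,-0.055,0,0,0,0.01],[0.034,-0.11,0,0,0,0.02],[0.05,-0.155,0,0,0,0.025],[0.0531,-0.1683,0,0,0,0.025]]}}

```text
clock: 20.0
position: [0.626, -0.1096, 0.1589]
ee_rot: [3.139, 0.04, -0.0]
force: [0.4, -0.9, 0.0]
width: 0.324
gripper_force: 15.0
```

Call:
{"op": "move_arm", "data": {"series": [[0.017,-0.055,0,0,0,0.01],[0.034,-0.11,0,0,0,0.02],[0.05,-0.155,0,0,0,0.025],[0.0531,-0.1683,0,0,0,0.025],[0.0531,-0.1683,0,0,0,0.025]]}}

```text
clock: 20.5
position: [0.6651, -0.2323, 0.1583]
ee_rot: [3.14, 0.085, -0.002]
force: [0.3, 1.0, 0.0]
width: 0.324
gripper_force: 15.0
```

Call:
{"op": "move_arm", "data": {"series": [[0,0,-0.04,0,0,0],[0,0,-0.09,0,0,0],[0,0,-0.12,0,0,0],[0,0,-0.12,0,0,0]]}}

```text
clock: 20.9
position: [0.6637, -0.2263, 0.0652]
ee_rot: [-3.136, -0.093, 0.01]
force: [0.2, 0.7, 0.1]
width: 0.324
gripper_force: 15.0
```

Run:
```python
from meas import *
st()
# bin outline refined on clean picture
z=np.load("pics/top0.npz"); im,d=z["im"],z["d"]; P=pts("top",d)
hsv=cv2.cvtColor(im,cv2.COLOR_RGB2HSV)
m=((hsv[:,:,1]<70)&(hsv[:,:,2]>80)).astype(np.uint8); r=np.zeros_like(m); r[160:228,380:470]=1
c=max(contours(m*r,500),key=cv2.contourArea); Q=plane("top",c[:,0].astype(float),0.04)[:,:2]*1000-[650,-267]
for n,s in dict(L=(Q[:,1]>76)&(abs(Q[:,0])<50),R=(Q[:,1]<-76)&(abs(Q[:,0])<50),T=(Q[:,0]>60)&(abs(Q[:,1])<60),B=(Q[:,0]<-60)&(abs(Q[:,1])<60)).items():
    v=cv2.fitLine(Q[s].astype(np.float32),cv2.DIST_HUBER,0,.01,.01).ravel(); print(n,(v[2:]+[650,-267]).round(1),"ang %.2f"%np.degrees(np.arctan2(v[1],v[0])))
```

```text
t 20.9 pos [ 663.7 -226.3   65.2] yaw(close) -86.6 z [-0.007  0.004 -1.   ] j [-0.11  0.78  0.62  1.55 -0.51  0.98 -0.85] F [0.2 0.7 0.1] w 30mm gf 15.0
L [ 650.1 -182.9] ang 3.26
R [ 649.5 -351. ] ang 3.39
T [ 716.9 -278. ] ang -86.48
B [ 583.  -267.4] ang -87.09
```

Call:
{"op": "move_arm", "data": {"series": [[0.002,-0.001,-0.03,0,0,0],[0.002,-0.001,-0.055,0,0,0],[0.002,-0.001,-0.06,0,0,0],[0.002,-0.001,-0.06,0,0,0]]}}

```text
clock: 21.3
position: [0.6677, -0.2303, 0.0249]
ee_rot: [-3.14, -0.091, -0.0]
force: [0.2, -0.1, 0.1]
width: 0.327
gripper_force: 15.0
```

```bash
python3 -c "
from h import *
st()"
```

```text
t 21.3 pos [ 667.7 -230.3   24.9] yaw(close) -86.7 z [ 0.     0.001 -1.   ] j [-0.09  0.83  0.59  1.57 -0.54  0.91 -0.82] F [ 0.2 -0.1  0.1] w 30mm gf 15.0
```

Call:
{"op": "move_arm", "data": {"series": [[0,0,-0.01,0,0,0],[0,0,-0.016,0,0,0],[0,0,-0.016,0,0,0]]}}

```text
clock: 21.6
position: [0.6672, -0.2312, 0.012]
ee_rot: [-3.14, -0.089, 0.001]
force: [0.1, -0.2, -0.1]
width: 0.326
gripper_force: 15.0
```

Call:
{"op": "move_arm", "data": {"series": [[0,0,0,0,0,0],[0,0,0,0,0,0],[0,0,0,0,0,0]], "claw": -0.13}}

```text
clock: 21.9
position: [0.6675, -0.2316, 0.0125]
ee_rot: [3.14, 0.089, 0.001]
force: [0.9, -0.4, -0.3]
width: 0.432
gripper_force: 0.0
```

Call:
{"op": "move_arm", "data": {"series": [[0,0,0.03,0,0,0],[0,0,0.08,0,0,0],[0,0,0.14,0,0,0],[0,0,0.18,0,0,0],[0,0,0.2,0,0,0]]}}

```text
clock: 22.4
position: [0.6685, -0.2324, 0.1659]
ee_rot: [3.139, 0.089, 0.007]
force: [-0.5, -0.5, 0.1]
width: 0.43
gripper_force: 0.0
```

Call:
{"op": "move_arm", "data": {"series": [[-0.028,0.05,0.01,0,0,0],[-0.056,0.1,0.03,0,0,0],[-0.084,0.15,0.05,0,0,0],[-0.11,0.195,0.05,0,0,0],[-0.122,0.216,0.05,0,0,0]], "claw": 0.4}}

```text
clock: 22.9
position: [0.5742, -0.0655, 0.1992]
ee_rot: [-3.138, -0.095, 0.002]
force: [0.1, 0.2, -0.3]
width: 0.697
gripper_force: 0.0
```

```bash
python3 look.py t5
```

```text
t 22.9 pos [574.2 -65.5 199.2] yaw(close) -86.5 z [-0.001  0.002 -1.   ] j [-0.5   0.45  0.74  1.77 -0.35  1.06 -1.14] F [ 0.1  0.2 -0.3] w 64mm gf 0.0
good px [196. 222.] xy [575.6 306. ] size [42.5 37.7] long 89.4 ztop 0.091
good px [196. 194.] xy [645.2 305.2] size [87.3 42.6] long 1.3 ztop 0.091
good px [409. 189.] xy [ 666.5 -232.4] size [75.9 29.2] long 3.4 ztop 0.034
```

Call:
{"op": "move_arm", "data": {"series": [[0.001,0,-0.06,0,0,0],[0.001,0,-0.12,0,0,0],[0.001,0,-0.18,0,0,0],[0.001,0,-0.23,0,0,0],[0.001,0,-0.244,0,0,0]]}}

```text
clock: 23.45
position: [0.5737, -0.0694, 0.0127]
ee_rot: [-3.14, -0.088, 0.011]
force: [-0.7, 0.8, 1.4]
width: 0.7
gripper_force: 0.0
```

Call:
{"op": "move_arm", "data": {"series": [[0,0,-0.009,0,0,0],[0,0,-0.009,0,0,0]]}}

```text
clock: 23.65
position: [0.5771, -0.0699, 0.0104]
ee_rot: [3.14, 0.088, 0.001]
force: [0.2, 0.5, -0.4]
width: 0.701
gripper_force: 0.0
```

Call:
{"op": "move_arm", "data": {"series": [[0,0,0,0,0,0],[0,0,0,0,0,0],[0,0,0,0,0,0],[0,0,0,0,0,0],[0,0,0,0,0,0]], "claw": -1}}

```text
clock: 24.15
position: [0.5769, -0.0693, 0.0104]
ee_rot: [-3.14, -0.089, -0.001]
force: [-1.0, 0.8, 4.3]
width: 0.323
gripper_force: 15.0
```

Call:
{"op": "move_arm", "data": {"series": [[0,0,0.03,0,0,0],[0,0,0.09,0,0,0],[0,0,0.14,0,0,0],[0,0,0.18,0,0,0],[0,0,0.2,0,0,0]]}}

```text
clock: 24.65
position: [0.5777, -0.0698, 0.1627]
ee_rot: [3.14, 0.089, 0.005]
force: [0.2, 0.4, -0.2]
width: 0.327
gripper_force: 15.0
```

```bash
python3 -c "
from h import *
st()"
```

```text
t 24.6 pos [577.7 -69.8 162.7] yaw(close) -86.8 z [ 0.003  0.    -1.   ] j [-0.47  0.49  0.73  1.81 -0.39  0.99 -1.1 ] F [ 0.2  0.4 -0.2] w 30mm gf 15.0
```

Call:
{"op": "move_arm", "data": {"series": [[0.02,-0.05,0,0,0,0],[0.04,-0.1,0,0,0,0],[0.055,-0.14,0,0,0,0],[0.0607,-0.154,0,0,0,0]]}}

```text
clock: 25.05
position: [0.6219, -0.189, 0.1594]
ee_rot: [3.138, 0.083, -0.001]
force: [-0.7, 0.3, -1.2]
width: 0.323
gripper_force: 15.0
```

Call:
{"op": "move_arm", "data": {"series": [[0.02,-0.05,0,0,0,0],[0.04,-0.1,0,0,0,0],[0.055,-0.14,0,0,0,0],[0.0607,-0.154,0,0,0,0],[0.0607,-0.154,0,0,0,0]]}}

```text
clock: 25.55
position: [0.6671, -0.3017, 0.1589]
ee_rot: [3.14, 0.086, -0.002]
force: [0.4, 0.2, -1.1]
width: 0.323
gripper_force: 15.0
```

Call:
{"op": "move_arm", "data": {"series": [[0,0,-0.04,0,0,0],[0,0,-0.09,0,0,0],[0,0,-0.12,0,0,0],[0,0,-0.12,0,0,0],[0,0,-0.12,0,0,0]]}}

```text
clock: 26.05
position: [0.668, -0.2986, 0.0704]
ee_rot: [-3.139, -0.092, 0.0]
force: [-0.0, -0.4, -0.3]
width: 0.325
gripper_force: 15.0
```

```bash
python3 -c "
from h import *
st()"
```

```text
t 26.1 pos [ 668.  -298.6   70.4] yaw(close) -86.7 z [-0.     0.001 -1.   ] j [ 0.    0.82  0.62  1.47 -0.52  1.03 -0.77] F [-0.  -0.4 -0.3] w 30mm gf 15.0
```

Call:
{"op": "move_arm", "data": {"series": [[0,-0.003,-0.03,0,0,0],[0,-0.003,-0.06,0,0,0],[0,-0.003,-0.073,0,0,0],[0,-0.003,-0.077,0,0,0],[0,-0.003,-0.077,0,0,0]]}}

```text
clock: 26.55
position: [0.6683, -0.3027, 0.0133]
ee_rot: [3.14, 0.09, 0.002]
force: [-0.1, 0.7, -0.5]
width: 0.324
gripper_force: 15.0
```

Call:
{"op": "move_arm", "data": {"series": [[0,0,0,0,0,0],[0,0,0,0,0,0],[0,0,0,0,0,0]], "claw": -0.13}}

```text
clock: 26.85
position: [0.6681, -0.303, 0.0131]
ee_rot: [3.14, 0.089, 0.002]
force: [0.2, -0.5, 0.2]
width: 0.435
gripper_force: 0.0
```

Call:
{"op": "move_arm", "data": {"series": [[0,0,0.03,0,0,0],[0,0,0.08,0,0,0],[0,0,0.14,0,0,0],[0,0,0.18,0,0,0],[0,0,0.2,0,0,0]]}}

```text
clock: 27.35
position: [0.6688, -0.3038, 0.1662]
ee_rot: [3.138, 0.089, 0.007]
force: [0.3, -0.1, -0.1]
width: 0.436
gripper_force: 0.0
```

Call:
{"op": "move_arm", "data": {"series": [[-0.005,0.05,0.01,0,0,-0.01],[-0.01,0.1,0.03,0,0,-0.02],[-0.0153,0.14,0.05,0,0,-0.03],[-0.0153,0.15,0.05,0,0,-0.0325]], "claw": 0.4}}

```text
clock: 27.75
position: [0.6574, -0.1855, 0.2009]
ee_rot: [-3.139, -0.043, -0.003]
force: [-0.8, 0.4, -0.2]
width: 0.688
gripper_force: 0.0
```

Call:
{"op": "move_arm", "data": {"series": [[-0.005,0.05,0,0,0,-0.01],[-0.01,0.1,0,0,0,-0.02],[-0.0153,0.14,0,0,0,-0.03],[-0.0153,0.15,0,0,0,-0.0325],[-0.0153,0.15,0,0,0,-0.0325]]}}

```text
clock: 28.25
position: [0.6447, -0.0765, 0.1989]
ee_rot: [-3.141, 0.014, 0.002]
force: [0.2, -0.1, 0.1]
width: 0.699
gripper_force: 0.0
```

```bash
python3 look.py t6;python3 -c "
from meas import *
im,d=grab('scene','s6'); P=pts('scene',d)
m=goods(im)*(P[:,:,2]<0.1).astype(np.uint8); roi=np.zeros_like(m); roi[230:310,230:350]=1
for c in contours(m*roi,40):
    mk=np.zeros_like(m); cv2.drawContours(mk,[c],-1,1,-1); Q=P[mk>0]; Q=Q[Q[:,2]>0.022]; print(c[:,0].mean(0).round(),len(Q),np.round((Q[:,:2].min(0)+Q[:,:2].max(0))/2,3),np.ptp(Q,axis=0).round(3))
"
```

```text
t 28.2 pos [644.7 -76.5 198.9] yaw(close) -90.5 z [-0.001  0.    -1.   ] j [-0.43  0.58  0.74  1.59 -0.41  1.15 -1.17] F [ 0.2 -0.1  0.1] w 64mm gf 0.0
good px [195. 222.] xy [575.5 305.9] size [42.5 37.7] long 89.4 ztop 0.092
good px [196. 194.] xy [645.2 305.2] size [87.3 42.6] long 1.3 ztop 0.091
good px [409. 189.] xy [ 666.5 -232.4] size [75.9 29.2] long 3.5 ztop 0.034
good px [436. 188.] xy [ 668.4 -303.8] size [75.8 29.9] long 3.7 ztop 0.034
[254. 272.] 194 [ 0.665 -0.07 ] [0.07  0.028 0.01 ]
[233. 240.] 45 [ 0.646 -0.227] [0.026 0.03  0.01 ]
[301. 263.] 18 [0.745 0.355] [0.706 0.755 0.879]
```

Call:
{"op": "move_arm", "data": {"series": [[0.001,0,-0.06,0,0,0],[0.001,0,-0.12,0,0,0],[0.001,0,-0.18,0,0,0],[0.001,0,-0.23,0,0,0],[0.001,0,-0.244,0,0,0]]}}

```text
clock: 28.85
position: [0.6426, -0.0797, 0.0127]
ee_rot: [3.141, -0.022, -0.01]
force: [-0.6, -0.3, 0.8]
width: 0.701
gripper_force: 0.0
```

Call:
{"op": "move_arm", "data": {"series": [[0,0,-0.009,0,0,0],[0,0,-0.009,0,0,0]]}}

```text
clock: 29.05
position: [0.6461, -0.079, 0.0107]
ee_rot: [3.141, -0.02, 0.001]
force: [0.3, -0.1, 0.6]
width: 0.703
gripper_force: 0.0
```

Call:
{"op": "move_arm", "data": {"series": [[0,0,0,0,0,0],[0,0,0,0,0,0],[0,0,0,0,0,0],[0,0,0,0,0,0],[0,0,0,0,0,0]], "claw": -1, "squeeze": 20}}

```text
clock: 29.55
position: [0.6457, -0.0775, 0.0104]
ee_rot: [-3.141, 0.017, -0.001]
force: [-1.5, 1.0, 3.6]
width: 0.332
gripper_force: 19.3
```

Call:
{"op": "move_arm", "data": {"series": [[0,0,0.03,0,0,0],[0,0,0.09,0,0,0],[0,0,0.14,0,0,0],[0,0,0.18,0,0,0],[0,0,0.2,0,0,0]]}}

```text
clock: 30.05
position: [0.6465, -0.0781, 0.1629]
ee_rot: [3.141, -0.018, 0.006]
force: [0.6, 0.1, 0.2]
width: 0.333
gripper_force: 19.3
```

```bash
python3 -c "
from h import *
st()"
```

```text
t 30.1 pos [646.5 -78.1 162.9] yaw(close) -90.7 z [ 0.004 -0.    -1.   ] j [-0.42  0.61  0.72  1.63 -0.45  1.07 -1.15] F [0.6 0.1 0.2] w 31mm gf 19.3
```

Call:
{"op": "move_arm", "data": {"series": [[-0.008,-0.045,0,0,0,0.01],[-0.016,-0.09,0,0,0,0.02],[-0.0213,-0.12,0,0,0,0.03],[-0.0213,-0.1287,0,0,0,0.0335]]}}

```text
clock: 30.45
position: [0.6279, -0.1778, 0.1595]
ee_rot: [3.14, 0.031, -0.002]
force: [0.2, 0.6, -0.3]
width: 0.33
gripper_force: 19.3
```

Call:
{"op": "move_arm", "data": {"series": [[-0.008,-0.045,0,0,0,0.01],[-0.016,-0.09,0,0,0,0.02],[-0.0213,-0.12,0,0,0,0.03],[-0.0213,-0.1287,0,0,0,0.0335],[-0.0213,-0.1287,0,0,0,0.0335]]}}

```text
clock: 30.95
position: [0.6136, -0.2706, 0.1593]
ee_rot: [-3.14, -0.091, 0.001]
force: [0.5, 0.3, -0.2]
width: 0.332
gripper_force: 19.3
```

Call:
{"op": "move_arm", "data": {"series": [[0,0,-0.04,0,0,0],[0,0,-0.08,0,0,0],[0,0,-0.1,0,0,0],[0,0,-0.1,0,0,0],[0,0,-0.1,0,0,0]]}}

```text
clock: 31.45
position: [0.6142, -0.2701, 0.0855]
ee_rot: [3.14, 0.094, 0.0]
force: [0.3, 0.1, -0.2]
width: 0.333
gripper_force: 19.3
```

```bash
python3 -c "
from h import *
st()"
```

```text
t 31.4 pos [ 614.2 -270.1   85.5] yaw(close) -86.6 z [ 0. -0. -1.] j [-0.06  0.71  0.64  1.64 -0.5   0.96 -0.75] F [ 0.3  0.1 -0.2] w 31mm gf 19.3
```

Call:
{"op": "move_arm", "data": {"series": [[0,-0.001,-0.04,0,0,0],[0,-0.001,-0.075,0,0,0],[0,-0.001,-0.09,0,0,0],[0,-0.001,-0.0965,0,0,0],[0,-0.001,-0.0965,0,0,0]]}}

```text
clock: 31.95
position: [0.6141, -0.2718, 0.0134]
ee_rot: [3.14, 0.092, 0.001]
force: [-0.2, -0.0, -0.5]
width: 0.338
gripper_force: 19.3
```

Call:
{"op": "move_arm", "data": {"series": [[0,0,0,0,0,0],[0,0,0,0,0,0],[0,0,0,0,0,0]], "claw": -0.13}}

```text
clock: 32.25
position: [0.6141, -0.2717, 0.0136]
ee_rot: [3.14, 0.092, 0.002]
force: [0.8, 0.8, -0.8]
width: 0.432
gripper_force: 0.0
```

Call:
{"op": "move_arm", "data": {"series": [[0,0,0.03,0,0,0],[0,0,0.08,0,0,0],[0,0,0.14,0,0,0],[0,0,0.18,0,0,0],[0,0,0.2,0,0,0]]}}

```text
clock: 32.75
position: [0.6146, -0.2725, 0.1664]
ee_rot: [3.138, 0.092, 0.007]
force: [-0.8, -1.0, -0.4]
width: 0.439
gripper_force: 0.0
```

Call:
{"op": "move_arm", "data": {"series": [[-0.05,0,0,0,0,-0.06],[-0.1,0,0,0,0,-0.12],[-0.15,0,0,0,0,-0.18],[-0.2,0,0,0,0,-0.22],[-0.239,0,0,0,0,-0.253]]}}

```text
clock: 33.25
position: [0.4316, -0.2711, 0.1621]
ee_rot: [-3.124, 0.327, 0.002]
force: [0.6, 0.1, 0.9]
width: 0.437
gripper_force: 0.0
```

```bash
python3 look.py t7; python3 -c "
from h import *
grab('scene','s7')"
```

```text
t 33.2 pos [ 431.6 -271.1  162.1] yaw(close) -102.0 z [-0.001  0.001 -1.   ] j [-0.17  0.4   0.84  1.98 -0.37  0.92 -0.92] F [0.6 0.1 0.9] w 40mm gf 0.0
good px [196. 222.] xy [575.6 306.2] size [42.4 37.7] long 89.4 ztop 0.091
good px [196. 203.] xy [622.3 305.9] size [43.2 40.2] long 62.7 ztop 0.091
good px [197. 185.] xy [669.5 305.8] size [43.  38.5] long 89.3 ztop 0.091
```

View pics/s7.png

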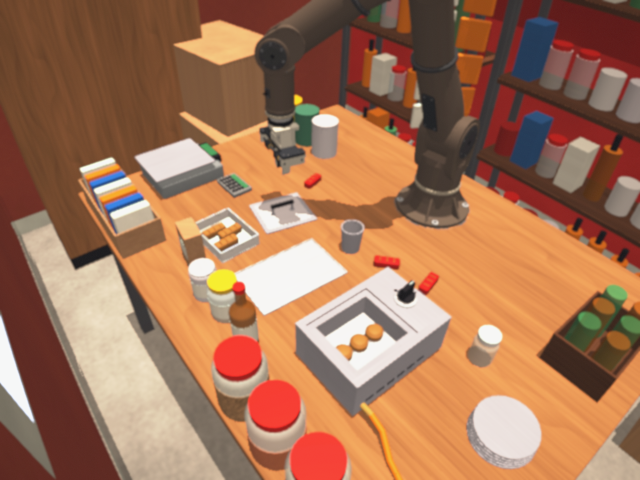

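All three bars lie in the display tray at (222,238), and the three kachoris are in the pan at (360,340). Now the lid.

Call:
{"op": "move_arm", "data": {"series": [[0.003,0.001,-0.06,0,0,0],[0.003,0.001,-0.12,0,0,0],[0.003,0.001,-0.165,0,0,0],[0.003,0.001,-0.185,0,0,0],[0.003,0.001,-0.185,0,0,0]]}}

```text
clock: 33.85
position: [0.4354, -0.2699, 0.0215]
ee_rot: [-3.124, 0.322, 0.007]
force: [-1.0, -0.2, -0.0]
width: 0.434
gripper_force: 0.0
```

```bash
python3 -c "
from h import *
st()"
```

```text
t 33.9 pos [ 435.4 -269.9   21.5] yaw(close) -101.8 z [-0.004  0.002 -1.   ] j [-0.    0.61  0.64  2.08 -0.6   0.64 -0.73] F [-1.  -0.2 -0. ] w 40mm gf 0.0
```

Call:
{"op": "move_arm", "data": {"series": [[0,0,-0.006,0,0,0],[0,0,-0.006,0,0,0]]}}

```text
clock: 34.05
position: [0.4372, -0.271, 0.0198]
ee_rot: [3.125, -0.323, 0.002]
force: [0.1, -0.3, -0.1]
width: 0.438
gripper_force: 0.0
```

Call:
{"op": "move_arm", "data": {"series": [[0,0,0,0,0,0],[0,0,0,0,0,0],[0,0,0,0,0,0],[0,0,0,0,0,0],[0,0,0,0,0,0]], "claw": -1, "squeeze": 45}}

```text
clock: 34.55
position: [0.4368, -0.2706, 0.0197]
ee_rot: [-3.125, 0.323, -0.001]
force: [0.2, 0.9, 4.8]
width: 0.126
gripper_force: 45.0
```

Call:
{"op": "move_arm", "data": {"series": [[0,0,0.02,0,0,0],[0,0,0.06,0,0,0],[0,0,0.11,0,0,0],[0,0,0.16,0,0,0],[0,0,0.18,0,0,0]]}}

```text
clock: 35.05
position: [0.4371, -0.2716, 0.157]
ee_rot: [3.124, -0.324, 0.004]
force: [1.0, 0.4, -4.5]
width: 0.126
gripper_force: 45.0
```

Call:
{"op": "move_arm", "data": {"series": [[0,0,0.04,0,0,0],[0,0,0.08,0,0,0],[0,0,0.11,0,0,0.0],[0,0,0.12,0,0,0.0],[0,0,0.12,0,0,0]]}}

```text
clock: 35.55
position: [0.4367, -0.2707, 0.2445]
ee_rot: [-3.125, 0.323, -0.002]
force: [0.5, 0.2, -4.8]
width: 0.125
gripper_force: 45.0
```

```bash
python3 -c "
from h import *
st()"
```

```text
t 35.5 pos [ 436.7 -270.7  244.5] yaw(close) -101.8 z [ 0.001  0.    -1.   ] j [-0.25  0.3   0.92  1.87 -0.27  1.1  -1.01] F [ 0.5  0.2 -4.8] w 11mm gf 45.0
```

Call:
{"op": "move_arm", "data": {"series": [[0.01,0.03,0,0,0,0.01],[0.023,0.07,0,0,0,0.02],[0.036,0.11,0,0,0,0.03],[0.049,0.15,0,0,0,0.04],[0.0623,0.193,0,0,0,0.0512]]}}

```text
clock: 36.05
position: [0.4825, -0.1246, 0.2427]
ee_rot: [3.132, -0.239, -0.004]
force: [0.2, -0.2, -3.6]
width: 0.126
gripper_force: 45.0
```

Call:
{"op": "move_arm", "data": {"series": [[0.0125,0.0386,0,0,0,0.01],[0.025,0.077,0,0,0,0.02],[0.0375,0.116,0,0,0,0.03],[0.05,0.155,0,0,0,0.04],[0.0623,0.193,0,0,0,0.0512]]}}

```text
clock: 36.55
position: [0.5292, 0.0202, 0.2424]
ee_rot: [3.137, -0.154, -0.004]
force: [-0.8, 0.3, -4.0]
width: 0.126
gripper_force: 45.0
```

Call:
{"op": "move_arm", "data": {"series": [[0.0125,0.0386,0,0,0,0.01],[0.025,0.077,0,0,0,0.02],[0.0375,0.116,0,0,0,0.03],[0.05,0.155,0,0,0,0.04],[0.0623,0.193,0,0,0,0.0512]]}}

```text
clock: 37.05
position: [0.5759, 0.1647, 0.242]
ee_rot: [3.14, -0.07, -0.005]
force: [0.3, 0.2, -3.2]
width: 0.128
gripper_force: 45.0
```

Call:
{"op": "move_arm", "data": {"series": [[0.0125,0.0386,0,0,0,0.01],[0.025,0.077,0,0,0,0.02],[0.04,0.125,0,0,0,0.03],[0.055,0.17,0,0,0,0.04],[0.0623,0.193,0,0,0,0.0512]]}}

```text
clock: 37.55
position: [0.6224, 0.3123, 0.2408]
ee_rot: [3.141, 0.02, -0.006]
force: [-0.3, 0.4, -4.2]
width: 0.126
gripper_force: 45.0
```

Call:
{"op": "move_arm", "data": {"series": [[0,0,0,0,0,0],[0,0,0,0,0,0],[0,0,0,0,0,0],[0,0,0,0,0,0]]}}

```text
clock: 37.95
position: [0.6234, 0.3067, 0.2441]
ee_rot: [3.141, 0.01, -0.001]
force: [0.0, -0.3, -3.6]
width: 0.124
gripper_force: 45.0
```

```bash
python3 -c "
from h import *
st(); grab('scene','s8'); grab('top','t8')"
```

```text
t 38.0 pos [623.4 306.7 244.1] yaw(close) -89.6 z [-0.001 -0.    -1.   ] j [-0.94  0.61  0.7   1.39 -0.39  1.28 -1.78] F [ 0.  -0.3 -3.6] w 11mm gf 45.0
```

View pics/s8.png

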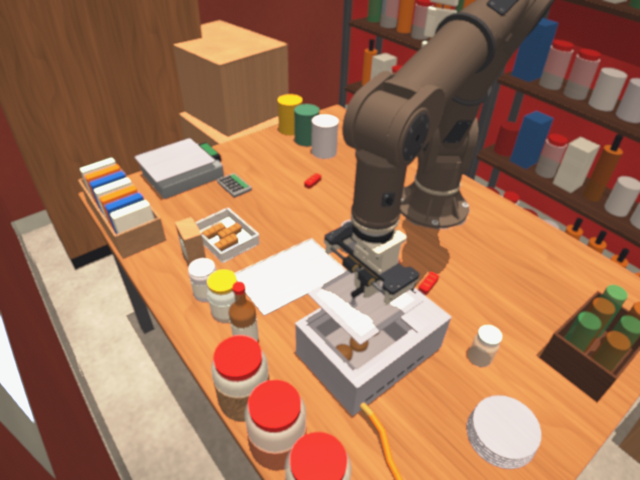

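View pics/t8.png

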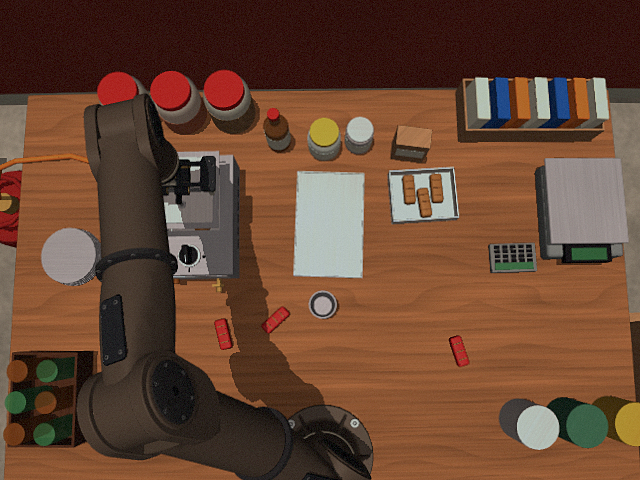

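The top view shows the lid held above the pan, with its right edge near column 220 and its near edge near row 230. The scene view shows it level from (310,290) to (425,310). I'll measure its edges in the hand by depth.

```bash
cat > lid.py <<'E'
from meas import *
from collections import namedtuple
def lid(tag,cams=("top","scene"),z0=0.2245+0.005,c0=(0.622,0.3075),tol=0.010):
    for n in cams:
        f=np.load(f"pics/{tag[n]}.npz"); P=pts(n,f["d"]); im=f["im"]
        m=(abs(P[:,:,2]-z0)<tol)&(abs(P[:,:,0]-c0[0])<0.12)&(abs(P[:,:,1]-c0[1])<0.11)&(f["d"]>0)
        hsv=cv2.cvtColor(im,cv2.COLOR_RGB2HSV); m&=(hsv[:,:,2]>75)&(hsv[:,:,1]<90)
        Q=P[m]; A=np.c_[Q[:,:2]-c0,np.ones(len(Q))]; s=np.linalg.lstsq(A,Q[:,2],rcond=None)[0]
        print(n,m.sum(),"plane slope",s[:2].round(3),"z",s[2].round(4))
        c=max(contours(m.astype(np.uint8),50),key=cv2.contourArea)
        q=plane(n,c[:,0].astype(float),z0)[:,:2]; l=(q-c0)*1000
        for e,k in dict(xmin=(l[:,0]<-80)&(abs(l[:,1])<72),xmax=(l[:,0]>80)&(abs(l[:,1])<72),ymin=(l[:,1]<-74)&(abs(l[:,0])<78),ymax=(l[:,1]>74)&(abs(l[:,0])<78)).items():
            if k.sum()<8: continue
            v=cv2.fitLine(l[k].astype(np.float32),cv2.DIST_HUBER,0,.01,.01).ravel()
            ax=0 if e[0]=="x" else 1; d=v[:2]; pos=v[2+ax]-v[3-ax]*d[ax]/d[1-ax]
            print("  ",e,k.sum(),"at centre line %.1f"%(pos+c0[ax]*1000),"tilt %.2f deg"%np.degrees(np.arctan(d[ax]/d[1-ax])),"spread %.1f"%np.std(l[k][:,ax]))
E
python3 -c "
from lid import *
lid({'top':'t8','scene':'s8'})"
```

```text
top 2309 plane slope [-0.001 -0.003] z 0.2294
   xmin 49 at centre line 535.6 tilt 0.62 deg spread 1.0
   xmax 40 at centre line 706.9 tilt -0.23 deg spread 1.1
   ymin 107 at centre line 225.9 tilt 1.76 deg spread 2.6
scene 3656 plane slope [-0.002 -0.006] z 0.2287
   xmin 13 at centre line 536.6 tilt -1.25 deg spread 1.9
   xmax 48 at centre line 709.4 tilt 0.56 deg spread 0.5
   ymin 37 at centre line 228.6 tilt 0.25 deg spread 0.8
   ymax 56 at centre line 389.6 tilt 0.50 deg spread 0.7
```

Run:
```python
from meas import *
for n,tag in (("scene","s7"),("scene","scene0"),("top","top0"),("top","t7")):
    f=np.load(f"pics/{tag}.npz"); P=pts(n,f["d"]); c0=np.array([0.584,0.3075])
    m=(abs(P[:,:,2]-0.13)<0.004)&(abs(P[:,:,0]-c0[0])<0.17)&(abs(P[:,:,1]-c0[1])<0.13)
    cs=contours(m.astype(np.uint8),300); c=max(cs,key=cv2.contourArea)
    print(n,tag,"z",np.median(P[m][:,2]).round(4))
    # outer edges and inner (recess) edges by scanning rows of world-gridded mask
    q=plane(n,c[:,0].astype(float),0.13)[:,:2]; l=(q-c0)*1000
    for e,k in dict(xmin=(l[:,0]<-137)&(abs(l[:,1])<85),xmax=(l[:,0]>137)&(abs(l[:,1])<85),ymin=(l[:,1]<-95)&(abs(l[:,0])<125),ymax=(l[:,1]>95)&(abs(l[:,0])<125)).items():
        if k.sum()<8: continue
        v=cv2.fitLine(l[k].astype(np.float32),cv2.DIST_HUBER,0,.01,.01).ravel()
        ax=0 if e[0]=="x" else 1; d=v[:2]; pos=v[2+ax]-v[3-ax]*d[ax]/d[1-ax]
        print("  ",e,k.sum(),"%.1f"%(pos+c0[ax]*1000),"tilt %.2f"%np.degrees(np.arctan(d[ax]/d[1-ax])),"sd %.1f"%np.std(l[k][:,ax]))
f=np.load("pics/s7.npz")["im"]; g=np.load("pics/t7.npz")["im"]
a=cv2.resize(f[265:415,290:455],None,fx=4,fy=4,interpolation=cv2.INTER_CUBIC); cv2.imwrite("pics/c9.png",a[:,:,::-1])
```

```text
scene s7 z 0.1289
   xmin 48 441.9 tilt -0.20 sd 1.2
   xmax 63 729.7 tilt -0.82 sd 1.0
   ymin 55 211.7 tilt 0.22 sd 0.6
   ymax 87 414.2 tilt 0.35 sd 0.9
scene scene0 z 0.1288
   xmin 49 442.1 tilt -0.47 sd 1.3
   xmax 66 729.7 tilt -0.92 sd 1.2
   ymin 56 211.6 tilt 0.29 sd 0.6
   ymax 89 414.3 tilt 0.31 sd 0.9
top top0 z 0.1295
   xmin 80 441.6 tilt -0.46 sd 1.4
   xmax 72 727.5 tilt 0.25 sd 1.4
   ymin 110 207.9 tilt 0.47 sd 1.4
   ymax 115 408.7 tilt 0.52 sd 1.9
top t7 z 0.1295
   xmin 75 441.7 tilt -0.65 sd 1.4
   xmax 81 727.7 tilt 0.42 sd 1.9
   ymin 108 208.2 tilt 0.80 sd 1.6
   ymax 114 408.6 tilt 0.42 sd 1.7
```

View pics/c9.png

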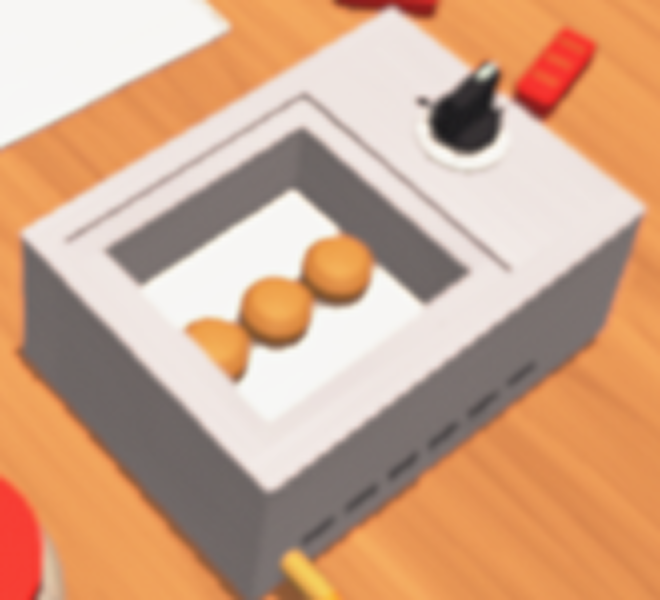

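The crop shows the recess line round the pan and the three kachoris lying flat. By both cameras the lid must go about +1.3 mm in x and +3.3 mm in y. I'll lower it to just above the deck and look again.

Call:
{"op": "move_arm", "data": {"series": [[0.0017,0.0044,-0.03,0,0,0],[0.0017,0.0044,-0.07,0,0,0],[0.0017,0.0044,-0.1,0,0,0],[0.0017,0.0044,-0.114,0,0,0],[0.0017,0.0044,-0.114,0,0,0]]}}

```text
clock: 38.55
position: [0.6239, 0.3111, 0.1576]
ee_rot: [3.14, 0.013, -0.003]
force: [-0.4, -0.7, -3.0]
width: 0.126
gripper_force: 45.0
```

Call:
{"op": "move_arm", "data": {"series": [[0,0,0,0,0,0],[0,0,0,0,0,0],[0,0,0,0,0,0]]}}

```text
clock: 38.85
position: [0.6254, 0.3117, 0.1602]
ee_rot: [-3.141, -0.013, -0.003]
force: [0.7, -0.3, -3.5]
width: 0.129
gripper_force: 45.0
```

```bash
python3 -c "
from lid import *
s=st(); grab('scene','s10'); grab('top','t10')
lid({'top':'t10','scene':'s10'},z0=s['position'][2]-0.0147,tol=0.006)"
python3 - <<'E'
import cv2
a=cv2.imread('pics/s10.png')[265:415,290:455]; b=cv2.imread('pics/t10.png')[145:290,140:245]
import numpy as np
a=cv2.resize(a,(440,400),interpolation=cv2.INTER_CUBIC); b=cv2.resize(b,(290,400),interpolation=cv2.INTER_CUBIC); cv2.imwrite('pics/c10.png',np.hstack([a,b]))
E
```

```text
t 38.9 pos [625.4 311.7 160.2] yaw(close) -89.5 z [ 0.002  0.001 -1.   ] j [-0.92  0.68  0.66  1.49 -0.44  1.13 -1.74] F [ 0.7 -0.3 -3.5] w 12mm gf 45.0
top 2068 plane slope [-0.003 -0.002] z 0.1451
   xmin 53 at centre line 536.7 tilt -0.88 deg spread 1.1
   xmax 39 at centre line 708.2 tilt -1.63 deg spread 1.4
   ymin 94 at centre line 230.4 tilt 0.37 deg spread 1.6
scene 3227 plane slope [ 0.005 -0.001] z 0.1443
   xmax 46 at centre line 710.8 tilt -0.88 deg spread 0.8
   ymin 14 at centre line 233.0 tilt 0.27 deg spread 0.3
   ymax 54 at centre line 393.2 tilt 0.20 deg spread 0.7
```

View pics/c10.png

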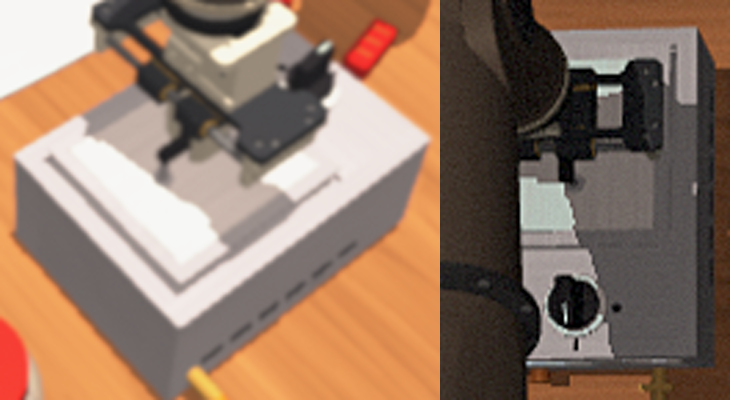

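The crop shows the lid hovering square over the recess, parallel to its outline in both views. Both cameras agree within 1 mm, so I'll lower it gently.

Call:
{"op": "move_arm", "data": {"series": [[0,-0.0007,-0.005,0,0,0],[0,-0.0007,-0.01,0,0,0],[0,-0.0007,-0.014,0,0,0],[0,-0.0007,-0.018,0,0,0],[0,-0.0007,-0.018,0,0,0]]}}

```text
clock: 39.45
position: [0.6244, 0.3109, 0.1446]
ee_rot: [3.141, 0.013, -0.001]
force: [-0.5, -0.7, -3.2]
width: 0.123
gripper_force: 45.0
```

Call:
{"op": "move_arm", "data": {"series": [[0,0,-0.002,0,0,0],[0,0,-0.0035,0,0,0],[0,0,-0.0045,0,0,0],[0,0,-0.0045,0,0,0]]}}

```text
clock: 39.85
position: [0.6249, 0.311, 0.1437]
ee_rot: [-3.14, -0.013, -0.001]
force: [-5.8, -1.3, 9.5]
width: 0.124
gripper_force: 45.0
```

```bash
python3 -c "
from lid import *
s=st(); grab('scene','s11'); grab('top','t11')
lid({'top':'t11','scene':'s11'},z0=s['position'][2]-0.0147,tol=0.003)"
```

```text
t 39.9 pos [624.9 311.  143.7] yaw(close) -89.5 z [ 0.001  0.001 -1.   ] j [-0.92  0.69  0.65  1.51 -0.45  1.1  -1.73] F [-5.8 -1.3  9.5] w 11mm gf 45.0
top 2567 plane slope [-0.001 -0.001] z 0.1291
   xmin 93 at centre line 512.0 tilt 7.83 deg spread 10.6
   xmax 70 at centre line 726.2 tilt -0.71 deg spread 6.2
   ymin 161 at centre line 214.5 tilt 4.16 deg spread 8.4
scene 4723 plane slope [0.001 0.002] z 0.1285
   xmin 28 at centre line -143.1 tilt 85.30 deg spread 14.3
   xmax 54 at centre line 729.5 tilt -1.08 deg spread 1.2
   ymin 45 at centre line 213.3 tilt -1.02 deg spread 5.2
   ymax 58 at centre line 414.1 tilt 0.35 deg spread 0.9
```

Call:
{"op": "move_arm", "data": {"series": [[0,0,0.002,0,0,0],[0,0,0.002,0,0,0],[0,0,0.002,0,0,0],[0,0,0.002,0,0,0]], "claw": -0.4}}

```text
clock: 40.35
position: [0.6248, 0.311, 0.1435]
ee_rot: [3.142, 0.013, 0.0]
force: [-0.5, 0.9, 0.3]
width: 0.297
gripper_force: 0.0
```

Call:
{"op": "move_arm", "data": {"series": [[0,0,0.03,0,0,0],[0,0,0.07,0,0,0],[0,0,0.11,0,0,0],[0,0,0.14,0,0,0],[0,0,0.14,0,0,0]]}}

```text
clock: 40.85
position: [0.6265, 0.3112, 0.2522]
ee_rot: [-3.139, -0.013, -0.008]
force: [0.3, -0.5, -0.4]
width: 0.3
gripper_force: 0.0
```

Call:
{"op": "move_arm", "data": {"series": [[0,-0.06,0,0,0,0],[0,-0.12,0,0,0,0],[0,-0.18,0,0,0,0],[0,-0.24,0,0,0,0],[0,-0.3,0,0,0,0]]}}

```text
clock: 41.35
position: [0.6241, 0.0844, 0.2476]
ee_rot: [3.141, 0.014, -0.001]
force: [0.8, -0.3, -0.4]
width: 0.3
gripper_force: 0.0
```

Call:
{"op": "move_arm", "data": {"series": [[0,0,0,0,0,0],[0,0,0,0,0,0]]}}

```text
clock: 41.55
position: [0.6245, 0.0846, 0.248]
ee_rot: [-3.142, -0.008, 0.001]
force: [-0.1, 0.5, -0.2]
width: 0.302
gripper_force: 0.0
```

Run:
```python
from meas import *
st(); im,d=grab('top','t12'); sm,sd=grab('scene','s12')
for n,g,D in(("top",im,d),("scene",sm,sd)):
    P=pts(n,D); hsv=cv2.cvtColor(g,cv2.COLOR_RGB2HSV)
    m=((hsv[:,:,2]<70)&(P[:,:,2]>0.13)&(P[:,:,2]<0.2)&(abs(P[:,:,0]-.485)<.05)&(abs(P[:,:,1]-.309)<.05)).astype(np.uint8)
    cs=contours(m,30)
    if cs:
        c=max(cs,key=cv2.contourArea); mk=np.zeros_like(m); cv2.drawContours(mk,[c],-1,1,-1); Q=P[mk>0]
        sk=Q[Q[:,2]<0.152]; br=Q[Q[:,2]>0.168]
        print(n,"px",c[:,0].mean(0).round(),"skirt n",len(sk),"min/max",(sk.min(0)*1000).round(1),(sk.max(0)*1000).round(1),"bartop",len(br),(br.mean(0)*1000).round(1), (br.min(0)*1000).round(1),(br.max(0)*1000).round(1))
    for z0,nm in((0.129,"lid"),):
        k=(abs(P[:,:,0]-.622)<.08)&(abs(P[:,:,1]-.309)<.073)&(abs(P[:,:,2]-.129)<.006); Q=P[k]; A=np.c_[Q[:,:2]-[.622,.309],np.ones(len(Q))]; s=np.linalg.lstsq(A,Q[:,2],rcond=None)[0]; print(n,"lid plane",s.round(4),k.sum())
a=cv2.resize(sm[265:415,290:455],(440,400),interpolation=cv2.INTER_CUBIC); b=cv2.resize(im[145:290,140:245],(290,400),interpolation=cv2.INTER_CUBIC)
cv2.imwrite('pics/c12.png',np.hstack([a,b])[:,:,::-1])
```

```text
t 41.5 pos [624.5  84.6 248. ] yaw(close) -89.7 z [-0.001  0.    -1.   ] j [-0.69  0.49  0.73  1.57 -0.34  1.21 -1.47] F [-0.1  0.5 -0.2] w 28mm gf 0.0
top px [188. 254.] skirt n 131 min/max [463.2 286.2 134.6] [502.7 329.1 151.9] bartop 116 [483.3 307.1 176.7] [463.9 298.8 168.3] [504.  316.3 184.4]
top lid plane [-0.0028 -0.0021  0.129 ] 3453
scene px [407. 293.] skirt n 76 min/max [468.3 297.9 142.9] [507.2 330.6 150.8] bartop 61 [493.4 315.5 174.1] [472.8 309.4 168.4] [507.5 320.4 179.2]
scene lid plane [ 0.0013 -0.0013  0.1282] 3583
```

View pics/c12.png

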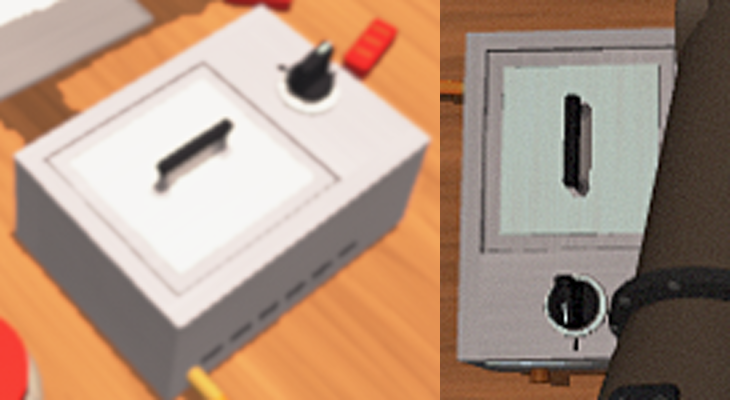

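The crop shows the lid seated square and flush in its recess. Its plate plane is at 129 mm and flat, and the knob is still at off. Now the knob.

Call:
{"op": "move_arm", "data": {"series": [[-0.02,0.035,0,0,0,0],[-0.045,0.075,0,0,0,0],[-0.07,0.115,0,0,0,0],[-0.0933,0.1498,0,0,0,0]], "claw": -0.13}}

```text
clock: 42.05
position: [0.5532, 0.202, 0.2479]
ee_rot: [-3.141, -0.019, 0.001]
force: [0.4, -0.2, -0.6]
width: 0.434
gripper_force: 0.0
```

Call:
{"op": "move_arm", "data": {"series": [[-0.025,0.04,0,0,0,0],[-0.05,0.08,0,0,0,0],[-0.075,0.12,0,0,0,0],[-0.0933,0.1498,0,0,0,0],[-0.0933,0.1498,0,0,0,0]]}}

```text
clock: 42.55
position: [0.4811, 0.317, 0.2475]
ee_rot: [-3.141, -0.029, 0.004]
force: [0.7, -0.1, -0.6]
width: 0.438
gripper_force: 0.0
```

Call:
{"op": "move_arm", "data": {"series": [[0,0,-0.02,0,0,0],[0,0,-0.05,0,0,0],[0,0,-0.06,0,0,0],[0,0,-0.06,0,0,0],[0,0,-0.06,0,0,0]]}}

```text
clock: 43.05
position: [0.4851, 0.3109, 0.204]
ee_rot: [-3.142, -0.013, -0.001]
force: [1.2, -0.1, 0.2]
width: 0.435
gripper_force: 0.0
```

```bash
python3 -c "
from h import *
st()"
```

```text
t 43.0 pos [485.1 310.9 204. ] yaw(close) -89.5 z [ 0.  0. -1.] j [-1.16  0.43  0.7   1.77 -0.31  1.06 -1.91] F [ 1.2 -0.1  0.2] w 40mm gf 0.0
```

Call:
{"op": "move_arm", "data": {"series": [[0,-0.001,-0.03,0,0,0],[0,-0.001,-0.055,0,0,0],[0,-0.001,-0.068,0,0,0],[0,-0.001,-0.07,0,0,0],[0,-0.001,-0.07,0,0,0]]}}

```text
clock: 43.55
position: [0.4852, 0.3101, 0.1517]
ee_rot: [-3.141, -0.013, -0.001]
force: [-0.1, -0.0, -0.3]
width: 0.437
gripper_force: 0.0
```

Call:
{"op": "move_arm", "data": {"series": [[0,0,0,0,0,0],[0,0,0,0,0,0],[0,0,0,0,0,0],[0,0,0,0,0,0],[0,0,0,0,0,0]], "claw": -1, "squeeze": 30}}

```text
clock: 44.05
position: [0.4849, 0.3101, 0.1513]
ee_rot: [-3.141, -0.013, -0.001]
force: [-0.4, 0.3, 3.2]
width: 0.151
gripper_force: 29.9
```

```bash
python3 -c "
from h import *
st()"
```

```text
t 44.0 pos [484.9 310.1 151.3] yaw(close) -89.5 z [ 0.  0. -1.] j [-1.13  0.49  0.67  1.83 -0.36  0.95 -1.87] F [-0.4  0.3  3.2] w 14mm gf 29.9
```

Call:
{"op": "move_arm", "data": {"series": [[0,0,-0.004,0,0,0],[0,0,-0.008,0,0,0],[0,0,-0.011,0,0,0],[0,0,-0.011,0,0,0]]}}

```text
clock: 44.45
position: [0.485, 0.3101, 0.1434]
ee_rot: [-3.141, -0.013, -0.0]
force: [-2.7, -1.2, 8.5]
width: 0.15
gripper_force: 30.0
```

```bash
python3 -c "
from h import *
st()"
```

```text
t 44.5 pos [485.  310.1 143.4] yaw(close) -89.5 z [ 0.     0.001 -1.   ] j [-1.12  0.5   0.66  1.84 -0.37  0.94 -1.86] F [-2.7 -1.2  8.5] w 14mm gf 30.0
```

Call:
{"op": "move_arm", "data": {"series": [[0,0,-0.0015,0,0,0],[0,0,-0.0015,0,0,0.08],[0,0,-0.0015,0,0,0.16],[0,0,-0.0015,0,0,0.24],[0,0,-0.0015,0,0,0.32]]}}

```text
clock: 44.95
position: [0.485, 0.3104, 0.1432]
ee_rot: [-3.093, -0.542, -0.001]
force: [-4.4, -2.1, 17.6]
width: 0.15
gripper_force: 30.0
```

```bash
python3 -c "
from h import *
s=st(); print(s['ft_torque'].round(2))"
```

```text
t 45.0 pos [485.  310.4 143.2] yaw(close) -70.1 z [ 0.     0.002 -1.   ] j [-1.06  0.48  0.57  1.83 -0.32  0.92 -1.58] F [-4.4 -2.1 17.6] w 14mm gf 30.0
[-0.43  1.41 -0.04]
```

Call:
{"op": "move_arm", "data": {"series": [[0,0,0,0,0,0.08],[0,0,0,0,0,0.16],[0,0,0,0,0,0.24],[0,0,0,0,0,0.32],[0,0,0,0,0,0.4]]}}

```text
clock: 45.45
position: [0.4848, 0.3106, 0.1432]
ee_rot: [-2.912, -1.173, -0.002]
force: [-5.3, -0.8, 16.7]
width: 0.149
gripper_force: 30.0
```

Call:
{"op": "move_arm", "data": {"series": [[0,0,0,0,0,0.08],[0,0,0,0,0,0.16],[0,0,0,0,0,0.24],[0,0,0,0,0,0.32],[0,0,0,0,0,0.4]]}}

```text
clock: 45.95
position: [0.4845, 0.3109, 0.1432]
ee_rot: [-2.605, -1.753, -0.002]
force: [-6.3, -0.7, 16.7]
width: 0.15
gripper_force: 30.0
```

```bash
python3 -c "
from h import *
s=st(); print(s['ft_torque'].round(2))"
```

```text
t 46.0 pos [484.5 310.9 143.2] yaw(close) -22.1 z [ 0.     0.002 -1.   ] j [-0.91  0.45  0.34  1.82 -0.19  0.91 -0.87] F [-6.3 -0.7 16.7] w 14mm gf 30.0
[-0.29  1.53 -0.12]
```

Call:
{"op": "move_arm", "data": {"series": [[0,0,0,0,0,0.08],[0,0,0,0,0,0.16],[0,0,0,0,0,0.24],[0,0,0,0,0,0.3],[0,0,0,0,0,0.325]]}}

```text
clock: 46.45
position: [0.4842, 0.3109, 0.1432]
ee_rot: [-2.271, -2.168, -0.002]
force: [-6.6, -0.4, 16.3]
width: 0.149
gripper_force: 30.1
```

Call:
{"op": "move_arm", "data": {"series": [[0,0,0,0,0,0],[0,0,0,0,0,0],[0,0,0,0,0,0]]}}

```text
clock: 46.75
position: [0.4843, 0.3109, 0.1432]
ee_rot: [-2.274, -2.165, -0.002]
force: [-7.6, 0.1, 18.2]
width: 0.151
gripper_force: 30.0
```

```bash
python3 -c "
from h import *
s=st(); print(s['ft_torque'].round(2))"
```

```text
t 46.8 pos [484.3 310.9 143.2] yaw(close) -2.8 z [-0.     0.002 -1.   ] j [-0.85  0.44  0.26  1.81 -0.14  0.9  -0.58] F [-7.6  0.1 18.2] w 14mm gf 30.0
[-0.25  1.77 -0.24]
```

At the end stop, pushed in. Holding for 4 s.

Call:
{"op": "move_arm", "data": {"series": [[0,0,0,0,0,0],[0,0,0,0,0,0],[0,0,0,0,0,0],[0,0,0,0,0,0],[0,0,0,0,0,0]]}}

```text
clock: 47.25
position: [0.4842, 0.3109, 0.1432]
ee_rot: [-2.274, -2.165, -0.002]
force: [-7.2, -0.8, 16.9]
width: 0.15
gripper_force: 30.0
```

Call:
{"op": "move_arm", "data": {"series": [[0,0,0,0,0,0],[0,0,0,0,0,0],[0,0,0,0,0,0],[0,0,0,0,0,0],[0,0,0,0,0,0]]}}

```text
clock: 47.75
position: [0.4843, 0.311, 0.1432]
ee_rot: [-2.274, -2.165, -0.002]
force: [-7.6, -0.6, 17.7]
width: 0.151
gripper_force: 30.0
```

Call:
{"op": "move_arm", "data": {"series": [[0,0,0,0,0,0],[0,0,0,0,0,0],[0,0,0,0,0,0],[0,0,0,0,0,0],[0,0,0,0,0,0]]}}

```text
clock: 48.25
position: [0.4842, 0.3109, 0.1432]
ee_rot: [-2.274, -2.165, -0.002]
force: [-7.8, -0.9, 17.6]
width: 0.151
gripper_force: 30.0
```

Call:
{"op": "move_arm", "data": {"series": [[0,0,0,0,0,0],[0,0,0,0,0,0],[0,0,0,0,0,0],[0,0,0,0,0,0],[0,0,0,0,0,0]]}}

```text
clock: 48.75
position: [0.4842, 0.3109, 0.1432]
ee_rot: [-2.274, -2.165, -0.002]
force: [-7.4, -0.3, 16.9]
width: 0.151
gripper_force: 30.0
```

Call:
{"op": "move_arm", "data": {"series": [[0,0,0,0,0,0],[0,0,0,0,0,0],[0,0,0,0,0,0],[0,0,0,0,0,0],[0,0,0,0,0,0]]}}

```text
clock: 49.25
position: [0.4842, 0.3109, 0.1431]
ee_rot: [-2.274, -2.165, -0.002]
force: [-7.7, -1.1, 17.1]
width: 0.15
gripper_force: 30.0
```

Call:
{"op": "move_arm", "data": {"series": [[0,0,0,0,0,0],[0,0,0,0,0,0],[0,0,0,0,0,0],[0,0,0,0,0,0],[0,0,0,0,0,0]]}}

```text
clock: 49.75
position: [0.4842, 0.311, 0.1432]
ee_rot: [-2.274, -2.165, -0.002]
force: [-6.9, -0.4, 17.4]
width: 0.151
gripper_force: 30.0
```

Call:
{"op": "move_arm", "data": {"series": [[0,0,0,0,0,0],[0,0,0,0,0,0],[0,0,0,0,0,0],[0,0,0,0,0,0],[0,0,0,0,0,0]]}}

```text
clock: 50.25
position: [0.4842, 0.311, 0.1432]
ee_rot: [-2.274, -2.165, -0.002]
force: [-8.5, -0.2, 17.4]
width: 0.15
gripper_force: 30.0
```

Call:
{"op": "move_arm", "data": {"series": [[0,0,0,0,0,0],[0,0,0,0,0,0],[0,0,0,0,0,0],[0,0,0,0,0,0],[0,0,0,0,0,0]]}}

```text
clock: 50.75
position: [0.4842, 0.3109, 0.1431]
ee_rot: [-2.274, -2.165, -0.002]
force: [-7.3, -0.4, 17.5]
width: 0.148
gripper_force: 30.0
```

```bash
python3 -c "
from h import *
s=st(); print(s['ft_torque'].round(2))"
```

```text
t 50.8 pos [484.2 310.9 143.1] yaw(close) -2.8 z [-0.     0.002 -1.   ] j [-0.85  0.44  0.26  1.81 -0.14  0.9  -0.58] F [-7.3 -0.4 17.5] w 14mm gf 30.0
[-0.24  1.71 -0.27]
```

Call:
{"op": "move_arm", "data": {"series": [[0,0,0.003,0,0,-0.01],[0,0,0.007,0,0,-0.015],[0,0,0.011,0,0,-0.015],[0,0,0.0125,0,0,-0.015],[0,0,0.0125,0,0,-0.015]]}}

```text
clock: 51.25
position: [0.4842, 0.3109, 0.1512]
ee_rot: [-2.291, -2.148, -0.0]
force: [-3.7, 2.2, 4.9]
width: 0.148
gripper_force: 30.0
```

Call:
{"op": "move_arm", "data": {"series": [[0,0,0,0,0,0],[0,0,0,0,0,0],[0,0,0,0,0,0],[0,0,0,0,0,0]], "claw": -0.4}}

```text
clock: 51.65
position: [0.485, 0.3095, 0.1508]
ee_rot: [2.293, 2.147, -0.0]
force: [-0.2, 0.3, 0.6]
width: 0.301
gripper_force: 0.0
```

Call:
{"op": "move_arm", "data": {"series": [[0,0,0.03,0,0,0],[0,0,0.07,0,0,0],[0,0,0.11,0,0,0],[0,0,0.13,0,0,0],[0,0,0.13,0,0,0]]}}

```text
clock: 52.15
position: [0.486, 0.3105, 0.2508]
ee_rot: [2.292, 2.147, 0.007]
force: [1.4, 0.4, -0.5]
width: 0.301
gripper_force: 0.0
```

Call:
{"op": "move_arm", "data": {"series": [[0,-0.05,0,0,0,0],[0,-0.1,0,0,0,0],[0,-0.16,0,0,0,0],[0,-0.22,0,0,0,0],[0,-0.28,0,0,0,0]]}}

```text
clock: 52.65
position: [0.484, 0.098, 0.2474]
ee_rot: [-2.292, -2.148, 0.002]
force: [1.0, 0.7, 0.1]
width: 0.302
gripper_force: 0.0
```

Call:
{"op": "move_arm", "data": {"series": [[0,-0.05,0,0,0,0],[0,-0.09,0,0,0,0],[0,-0.1,0,0,0,0],[0,-0.1,0,0,0,0]]}}

```text
clock: 53.05
position: [0.4843, 0.0238, 0.2478]
ee_rot: [-2.295, -2.145, 0.002]
force: [0.1, 1.6, 0.8]
width: 0.3
gripper_force: 0.0
```

Run:
```python
from meas import *
st(); im,d=grab('top','t13'); sm,sd=grab('scene','s13')
for n,D in(("top",d),("scene",sd)):
    P=pts(n,D); k=(abs(P[:,:,0]-.622)<.08)&(abs(P[:,:,1]-.309)<.073)&(abs(P[:,:,2]-.129)<.006); Q=P[k]; A=np.c_[Q[:,:2]-[.622,.309],np.ones(len(Q))]; print(n,"lid plane",np.linalg.lstsq(A,Q[:,2],rcond=None)[0].round(4),k.sum())
b=cv2.resize(im[145:290,140:245],(290,400),interpolation=cv2.INTER_CUBIC); a=cv2.resize(sm[205:400,170:430],(510,400),interpolation=cv2.INTER_CUBIC)
cv2.imwrite('pics/c13.png',np.hstack([a,b])[:,:,::-1])
```

```text
t 53.0 pos [484.3  23.8 247.8] yaw(close) -3.9 z [-0.001 -0.    -1.   ] j [-0.51  0.19  0.42  1.9  -0.09  1.08 -0.13] F [0.1 1.6 0.8] w 28mm gf 0.0
top lid plane [-0.0013  0.0014  0.129 ] 3581
scene lid plane [ 0.0024 -0.0021  0.1282] 3587
```

View pics/c13.png

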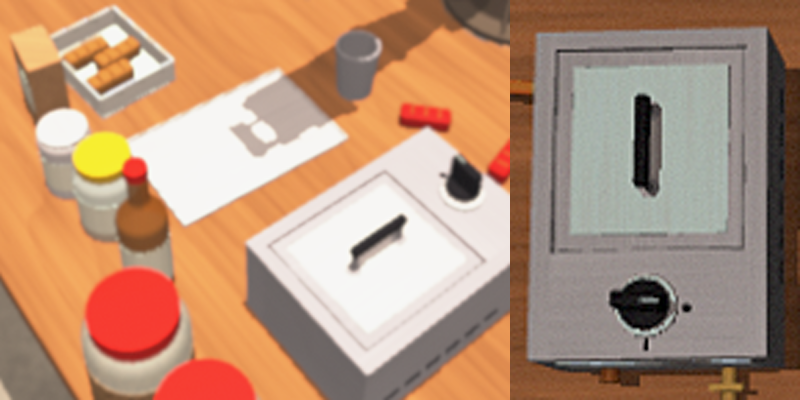

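The crop shows the knob's bar turned with its line toward the dot (full). The lid is flat in the recess, the bars are in the display tray, and nothing else has moved.

```bash
python3 -c "
from h import *
print(ticket.sign_off())"
```

```text
the job is handed in; nothing more can be done
None
```

The job is handed in at about 53 s: three kachoris are in the pan under the flat-seated lid, three cake bars are in the display tray, and the knob was held pushed in for about 4 s and left on full flame; no verdict came back.

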